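# Load the drilling jig and shut its draw latch

## Robot

A 6-joint arm with a two-finger parallel gripper is mounted at the origin on a cart in front of the work surface, level with it; the furniture and walls round the work are solid. World frame = base frame: x ahead of the robot, y to its left, z up, the work surface at z = 0. Lengths are in m, angles in degrees, forces in N, time in s.
With the tool pointing down it reaches from about 0.25 to 0.85 m from the base axis. Payload 12.5 kg.
Tool frame: the origin (TCP) lies midway between the tips of the shut fingers; the grasp point (between the pads) lies 19 mm behind it; z points along the fingers, y is the line along which they close (so a half turn about z gives the same grasp; the last joint's range is limited). The gripper opens to 93 mm and grips with 3 to 60 N. Pads are 15 mm wide; open, the fingers measure 128 mm over their backs; the gripper's body (75 mm by 188 mm) begins 65 mm behind the grasp point.
Start: joints at [65.741, 20.094, 94.641, -0, 65.266, -4.847], TCP at [0.183, 0.519, 0.219] pointing down, gripper open.
Joint ranges: [-157.81, 157.81], [-45, 120.19], [0.68, 151.7], [-89.99, 269.99], [4.06, 180], [-164.3, 164.3]. Speed limits (degrees/s): [127.2, 127.2, 159.86, 180, 180, 180].

## Interface

Orientations are given as a 3x3 rotation matrix whose columns are the frame's x, y, z axes.
In Python, from rig import * gives the robot as it stands.
- The arm moves only by the tool servo_tool, never from a script. Its arguments are lists of equal length, an entry for each row: "turn": the turn, a rotation vector about the tool's x, y, z as a fraction of full scale, a list of three; "slide": the shift along the tool's x, y, z as a fraction of full scale, a list of three; "hand": the finger opening in mm, from 0 to 93. In form: {"turn": [[rx, ry, rz], ...], "slide": [[tx, ty, tz], ...], "hand": [hand, ...]}. A call has 1 to 20 rows; each row is the pose to reach, as a shift and turn from the pose commanded when the call began, along the tool's axes at that moment; what a row does not reach only later rows make up. Full scale, the value 1, is 0.5 m for a shift and 45 degrees for a turn. A row lasts 1/12 s, in which the tool goes at most 41.7 mm and 7.16 degrees, less where a joint would pass 70% of its speed; a pose out of reach is approached as far as the arm can. A call with a number of a shift or a turn outside -1 to 1 is refused whole. A call with a gripper value outside its range is refused whole. The fingers move at their own pace and stop on an object; "grip_force" is the grip in N (left out, the last holds). Time passes only in rows, so rows that repeat a pose let the fingers close. It gives the time, the measured TCP pose, the force, the opening and the grip force at its end, in the units of the state.
- state(): the state, without advancing time (a new reading comes with each control period).
- grab_frame(name): name is "scene" or "top"; returns a dict with "frame" (400x640x3 uint8, red, green, blue), "mtx" (3x3 intrinsics, pixels), "rvec" (rotation vector, rad) and "tvec" (3), from world to camera coordinates, as OpenCV has them. Camera axes: x right, y down, z forward; pixel columns grow to the right and rows downward; lengths in m; the calibration is good to about 2 mm. A picture is of the moment at which its call begins. There is no depth.
- sign_off(): hands the job in; it is judged then, once.
The state is a dict: "t": time; "joint_pos": joint angles; "dq": joint speeds; "effort": joint torques, N m; "position": TCP position; "tcp_rot": TCP orientation; "force": force on the tool from outside, world axes, zero at the start; "ft_torque": the same for the moment, N m; "width": opening from 0.0 (shut) to 1.0 (fully open); "gripper_force": force on a finger pad.
Only numpy, scipy, OpenCV 4.12 (cv2) and the standard library are available. Lean on these libraries where they do the work, as an engineer would, in place of code of your own. Each camera call takes 0.05 s, during which the arm holds its last target. There are 200 camera calls.

## Task

Load the drilling jig: stand every brass pin from the rack in a nest of the jig, leaving the black pins in the rack, and lay the loose steel block in its pocket at the end of the row. Then slide the blue clamp bar home against its stop, hook the latch's wire loop under the lip of the hook on the bar, and only then throw the red-balled lever over past its dead point until the latch is shut and pulling. Do not disturb the spanner and the blue screwdriver lying near.

Things in the scene. Friction and masses are not known exactly. Their poses are not given: they have to be found in the camera images.
- brass_pin1: a loose turned brass pin, gold-coloured all over, to be clamped; may be absent; all pins are alike in shape: 14 mm diameter, 75 mm tall, standing upright; origin at the centre of its foot, z up; the foot is tapered (8 mm wide at the bottom, 5 mm taper); about 60 g.
- brass_pin2: a loose turned brass pin, gold-coloured all over, to be clamped; may be absent; all pins are alike in shape: 14 mm diameter, 75 mm tall, standing upright; origin at the centre of its foot, z up; the foot is tapered (8 mm wide at the bottom, 5 mm taper); about 60 g.
- brass_pin3: a loose turned brass pin, gold-coloured all over, to be clamped; may be absent; all pins are alike in shape: 14 mm diameter, 75 mm tall, standing upright; origin at the centre of its foot, z up; the foot is tapered (8 mm wide at the bottom, 5 mm taper); about 60 g.
- brass_pin4: a loose turned brass pin, gold-coloured all over, to be clamped; may be absent; all pins are alike in shape: 14 mm diameter, 75 mm tall, standing upright; origin at the centre of its foot, z up; the foot is tapered (8 mm wide at the bottom, 5 mm taper); about 60 g.
- black_pin1: a loose black pin with a dark steel head, must stay in the rack; all pins are alike in shape: 14 mm diameter, 75 mm tall, standing upright; origin at the centre of its foot, z up; the foot is tapered (8 mm wide at the bottom, 5 mm taper); about 60 g.
- black_pin2: a loose black pin with a dark steel head, must stay in the rack; all pins are alike in shape: 14 mm diameter, 75 mm tall, standing upright; origin at the centre of its foot, z up; the foot is tapered (8 mm wide at the bottom, 5 mm taper); about 60 g.
- black_pin3: a loose black pin with a dark steel head, must stay in the rack; all pins are alike in shape: 14 mm diameter, 75 mm tall, standing upright; origin at the centre of its foot, z up; the foot is tapered (8 mm wide at the bottom, 5 mm taper); about 60 g.
- black_pin4: a loose black pin with a dark steel head, must stay in the rack; all pins are alike in shape: 14 mm diameter, 75 mm tall, standing upright; origin at the centre of its foot, z up; the foot is tapered (8 mm wide at the bottom, 5 mm taper); about 60 g.
- rack: fixed wooden pin rack, 128 x 96 x 35 mm, origin at the centre of its underside, z up. Square holes 17 mm wide, floor 5 mm above the worktop (pins stand out 45 mm above the rack), at x = -42, -14, 14, 42 mm in two rows y = -30 and +30 mm. Within a row only 14 mm is free between pins; fingers fit only across the rows, along the rack's y (46 mm between the rows).
- balance_block: loose ground steel block 22 (its x) x 36 (its y) x 18 mm tall, about 0.11 kg, lying on the worktop; origin at the centre of its underside, z up.
- jig: fixed clamping jig on a steel plate 165 x 232 x 4 mm; origin at the centre of its underside on the worktop, x from the latch's pivot towards the hook (away from the robot), y left, z up. An aluminium block (top 25 mm above the worktop) holds four nests in a row along y; the blue clamp bar slides above it along x; the draw latch stands at the left end (y = +85 mm).
- nest1 (a point): centre of the floor of the first nest, next to the latch, 4 mm above the worktop, axes as the jig's: a square hole 17 mm wide and 21 mm deep with a small chamfer. Three more like it follow in a row at 28, 56 and 84 mm to the right (-y of the jig). The drawn-back bar leaves over 35 mm free on the +x side of a standing pin.
- pocket (a point): centre of the floor of the block's pocket, 17 mm above the worktop, axes as the jig's: a rectangular pocket 27 mm (x) by 39 mm (y), 8 mm deep, right of the nests. The block fits with its 36 mm length along the jig's y; seated, it stands out 10 mm.
- clamp_bar (a joint): travel of the blue clamp bar (m): 0 = home against its stop, up to 0.045 = fully drawn back (+x of the jig), where it starts. It stays where it is left; sliding it takes about 3 N. The bar is 33 x 208 x 19 mm, its top 46 mm above the worktop; home, its face stands 1.5 mm from the pins and the block.
- bar_knob (a point): centre of the black round knob on top of the clamp bar, 22 mm diameter, 22 mm tall, 75 mm above the worktop, upright axis.
- hook (a joint): spring deflection of the steel hook on the bar (m): 0 = no pull, about 0.004 when the latch is shut over it; spring 5000 N/m, it yields towards the latch (-x of the jig).
- hook_seat (a point): point in the hook's mouth where the centre of the loop's cross bar sits under pull, 55 mm up; moves with the bar; jig's axes. Hook 16 mm wide (y); its upright face is 3 mm to -x; its lip above (5 to 10 mm above the point) reaches 3 mm to +x; bar top 9 mm below. The cross bar must come down beyond the lip (centre 6 mm or more to +x), then be drawn back to -x under the lip.
- lever (a joint): angle of the red-balled lever (rad): 0 = open stop, standing up, leaning 15 degrees to the hook; grows as it swings over the top to -x; 1.83 dead point, 2.04 shut stop, a little below level on the -x side. Stays where it is left unless the loop pulls. With the loop hooked the pull starts at about 0.9, takes a few N at the ball, and past the dead point it snaps shut by itself.
- latch_pivot (a point): the fixed pivot of the lever, 55 mm above the worktop, axes as the jig's; both lever and loop move in the vertical x-z plane of the jig through it. When the bar is home, hook_seat lies 50 mm to +x of it at the same height.
- lever_ball (a point): centre of the red ball on the lever's end, 20 mm diameter, 65 mm from the pivot. The loop's own hinge sits on the lever, 15 mm from the pivot on the line to this ball.
- loop_bar (a point): centre of the loop's cross bar (6 mm thick round, 36 mm wide along y), 60 mm from the loop's hinge. The two side wires run 18 mm either side of the middle.
- loop_ball (a point): centre of the yellow ball for handling the loop, 14 mm diameter, on a stem 16 mm beyond the cross bar, 76 mm from the loop's hinge on the same line; at the start the loop slopes up at 20 to 50 degrees. The loop's hinge has light friction: the loop stays where it is left, and turns along with the lever unless it is held or hooked. Pinched on its two y sides, it can turn between the fingers.
- spanner: bystander: steel spanner lying flat, 30 x 148 x 6 mm
- screwdriver: bystander: blue-handled screwdriver lying, 27 x 179 x 29 mm

How it is judged (in metres and radians):
On the way, in this order (a step that is already met when the one before it is completed fails the run):
1. with the bar still drawn back, all brass pins stand in nests and the block lies in its pocket (z of brass_pin1 in the frame of nest1 between -0.004 and 0.005 m and x of brass_pin1 in the frame of nest1 between -0.006 and 0.006 m and y of brass_pin1 in the frame of nest1 between -0.091 and 0.007 m and angle between each of brass_pin1, brass_pin2, brass_pin3, brass_pin4's own z axis and vertical below 0.15 rad and z of brass_pin2 in the frame of nest1 between -0.004 and 0.005 m and x of brass_pin2 in the frame of nest1 between -0.006 and 0.006 m and y of brass_pin2 in the frame of nest1 between -0.091 and 0.007 m and z of brass_pin3 in the frame of nest1 between -0.004 and 0.005 m and x of brass_pin3 in the frame of nest1 between -0.006 and 0.006 m and y of brass_pin3 in the frame of nest1 between -0.091 and 0.007 m and z of brass_pin4 in the frame of nest1 between -0.004 and 0.005 m and x of brass_pin4 in the frame of nest1 between -0.006 and 0.006 m and y of brass_pin4 in the frame of nest1 between -0.091 and 0.007 m and x of balance_block in the frame of pocket between -0.005 and 0.005 m and y of balance_block in the frame of pocket between -0.005 and 0.005 m and z of balance_block in the frame of pocket between -0.004 and 0.004 m and angle between balance_block's own z axis and vertical below 0.12 rad and value of joint clamp_bar above 0.015 m), for 0.2 s.
2. the clamp bar is home (value of joint clamp_bar below 0.003 m), for 0.2 s.
3. with the lever still up, the loop's cross bar is in the hook, under its lip (value of joint clamp_bar below 0.003 m and x of loop_bar in the frame of hook_seat between -0.003 and 0.0065 m and z of loop_bar in the frame of hook_seat between -0.008 and 0.0045 m and value of joint lever below 1.2 rad), for 0.2 s.
4. the lever is past its dead point with the loop pulling on the hook (value of joint lever above 1.93 rad and value of joint hook above 0.0025 m), for 0.2 s.
At the end, for the whole second after the job is handed in: brass pins in nests (foot within 5 mm of the floor, upright to 0.15 rad), block flat in its pocket (5 mm), bar within 3 mm of home, loop under the hook's lip, lever over 1.93 rad with the hook drawn over 2.5 mm; all at rest (all of step 4 and z of brass_pin1 in the frame of nest1 between -0.004 and 0.005 m and x of brass_pin1 in the frame of nest1 between -0.006 and 0.006 m and y of brass_pin1 in the frame of nest1 between -0.091 and 0.007 m and angle between each of brass_pin1, brass_pin2, brass_pin3, brass_pin4's own z axis and vertical below 0.15 rad and z of brass_pin2 in the frame of nest1 between -0.004 and 0.005 m and x of brass_pin2 in the frame of nest1 between -0.006 and 0.006 m and y of brass_pin2 in the frame of nest1 between -0.091 and 0.007 m and z of brass_pin3 in the frame of nest1 between -0.004 and 0.005 m and x of brass_pin3 in the frame of nest1 between -0.006 and 0.006 m and y of brass_pin3 in the frame of nest1 between -0.091 and 0.007 m and z of brass_pin4 in the frame of nest1 between -0.004 and 0.005 m and x of brass_pin4 in the frame of nest1 between -0.006 and 0.006 m and y of brass_pin4 in the frame of nest1 between -0.091 and 0.007 m and x of balance_block in the frame of pocket between -0.005 and 0.005 m and y of balance_block in the frame of pocket between -0.005 and 0.005 m and z of balance_block in the frame of pocket between -0.004 and 0.004 m and angle between balance_block's own z axis and vertical below 0.12 rad and value of joint clamp_bar below 0.003 m and x of loop_bar in the frame of hook_seat between -0.003 and 0.0065 m and z of loop_bar in the frame of hook_seat between -0.008 and 0.0045 m and linear speed of each of brass_pin1, brass_pin2, brass_pin3, brass_pin4, balance_block below 0.02 m/s); the robot touches nothing.
It fails at once if a black pin is taken from or knocked out of its hole (distance of any of black_pin1, black_pin2, black_pin3, black_pin4 from where it was at the start of the episode above 0.02 m).
It fails at once if the spanner or screwdriver is moved more than 2 cm (distance of any of spanner, screwdriver from where it was at the start of the episode above 0.02 m).
Of brass_pin1, brass_pin2, brass_pin3, brass_pin4 only 2 to 4 are there at a start; the rules pass over those that are not, and their reading is None.
At some moment in a run one of balance_block may be knocked a few centimetres aside while the robot is not near it.
It also fails if it takes over 210 s, if anything falls off the work surface, if the arm or the gripper's body presses on something with over 40 N, if the wrist force passes 120 N, or if a joint passes its speed limit or range.

## Working session

There is one attempt and no reset: what is moved stays moved. The work goes in short steps, Python scripts to look and compute and a tool call to move; the robot and the scene stay as the last step left them, time stands still between calls to the robot, and variables do not carry over. Pictures are saved under pics/ and viewed, at most 14 in all, crops included, and the job is handed in when it is done.

Besides the shell and the picture viewer there is one more tool, called after ">>>" by a JSON object that holds its "method" and its "body", one argument or row to a line. servo_tool: Moves the arm, as the interface text tells. Its arguments: {"type":"object","properties":{"turn":{"type":"array","items":{"type":"array","items":{"type":"number","minimum":-1,"maximum":1}}},"slide":{"type":"array","items":{"type":"array","items":{"type":"number","minimum":-1,"maximum":1}}},"hand":{"type":"array","items":{"type":"number"}},"grip_force":{"type":"number"}},"required":["turn","slide","hand"]}

```bash
mkdir -p pics; ls
python3 - <<'E'
from rig import *
import cv2
for n in("scene","top"):
    f=grab_frame(n); cv2.imwrite(f"pics/{n}0.png",f["frame"][:,:,::-1]); 
    R=cv2.Rodrigues(f["rvec"])[0]; print(n,f["mtx"].tolist(),(-R.T@f["tvec"].ravel()).round(3),R.round(3).tolist())
print(state())
E
```

```text
pics
scene [[415.4434741344281, 0.0, 313.94991952282817], [0.0, 415.4434741344281, 200.49038316256244], [0.0, 0.0, 1.0]] [-0.051  0.393  0.557] [[-0.727, -0.687, 0.008], [-0.329, 0.338, -0.882], [0.603, -0.644, -0.471]]
top [[380.10768728028154, 0.0, 318.6031929042797], [0.0, 380.10768728028154, 204.30033132275693], [0.0, 0.0, 1.0]] [ 0.364 -0.216  1.186] [[-0.008, -1.0, 0.012], [-0.989, 0.006, -0.148], [0.148, -0.013, -0.989]]
{'t': 0.1, 'joint_pos': array([ 6.57413515e+01,  2.01206682e+01,  9.46720558e+01, -8.98772796e-04,
        6.52666626e+01, -4.84768272e+00]), 'dq': array([ 0.01748556, -0.04100745,  0.01358489, -0.08942476,  0.0003922 ,
       -0.0552395 ]), 'effort': array([ 6.20826504e-04, -4.98027778e+01, -2.85713786e+01,  7.00866454e-02,
        2.38200626e-02, -6.44047145e-05]), 'position': array([0.18264552, 0.51846323, 0.21816898]), 'tcp_rot': array([[-9.43161237e-01,  3.32335237e-01, -4.12860138e-04],
       [ 3.32335486e-01,  9.43160761e-01, -9.50823866e-04],
       [ 7.34012061e-05, -1.03398829e-03, -9.99999463e-01]]), 'force': array([ 0.1267405 ,  0.21048894, -0.02428568]), 'ft_torque': array([-0.04394296, -0.02581004,  0.0487228 ]), 'gripper_force': 0.0, 'width': 1.0029884566647558}
```

View pics/scene0.png

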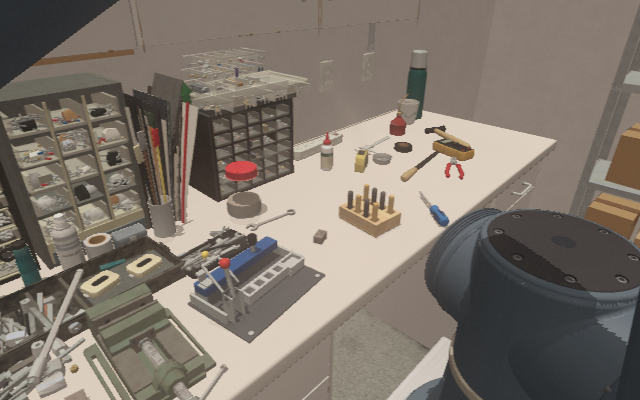

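View pics/top0.png

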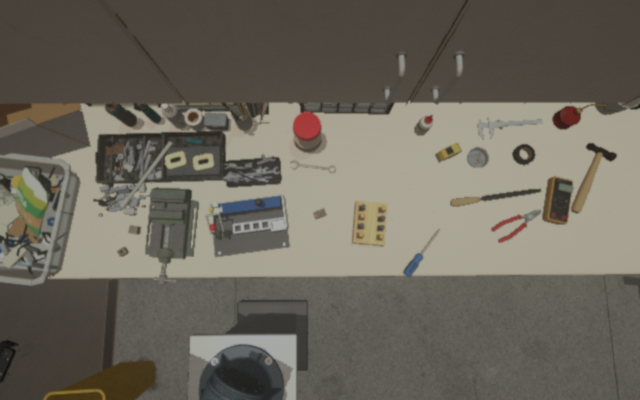

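The scene view shows the jig at about (255,285), rack at (370,210) and block at (320,237). The top view shows the jig at (250,225), block at (320,213), rack at (370,223), spanner at (313,167) and screwdriver at (422,252).

Run:
```python
import cv2,numpy as np
a=cv2.imread("pics/top0.png")[185:265,200:400]; b=cv2.imread("pics/scene0.png")[180:340,180:410]
a=cv2.resize(a,None,fx=3.45,fy=3.45,interpolation=cv2.INTER_CUBIC);
b=cv2.resize(b,(690,480)[:2],interpolation=cv2.INTER_CUBIC)
cv2.imwrite("pics/a.png",a);cv2.imwrite("pics/b.png",b)
```

```text
(no output)
```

View pics/a.png

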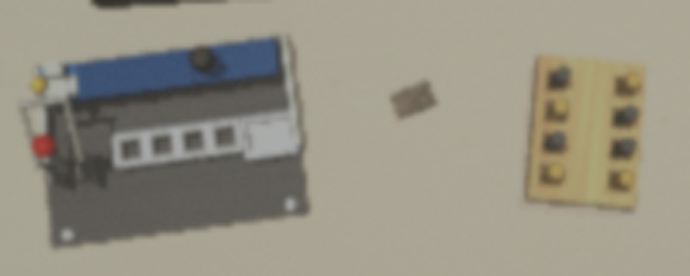

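View pics/b.png

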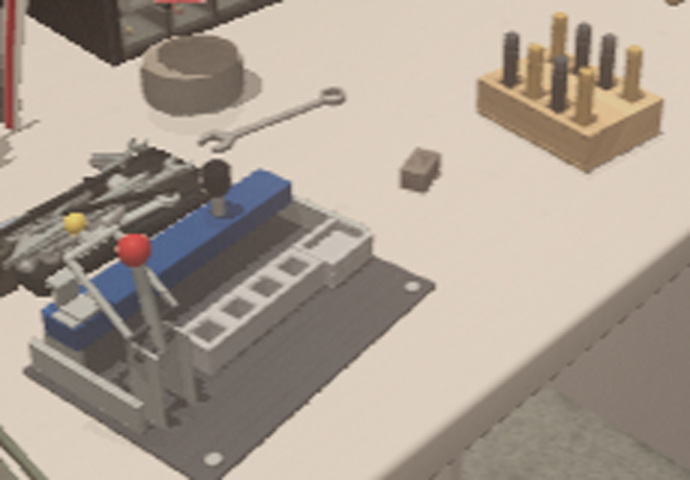

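The crops show four brass pins in the rack. In the left (+y) row they are 2nd and 4th from the far end; in the right row they are 1st and 4th. The jig's nests and pocket are clear, the latch is open, and the yellow ball is at crop b (75,223).

```bash
cat > h.py <<'E'
import cv2,numpy as np
from rig import *
def cam(n):
    f=grab_frame(n); f["R"]=cv2.Rodrigues(f["rvec"])[0]; f["tvec"]=np.ravel(f["tvec"]); f["c"]=-f["R"].T@f["tvec"]
    f["hsv"]=cv2.cvtColor(f["frame"],cv2.COLOR_RGB2HSV); return f
def ray(f,u,v):
    return f["R"].T@np.linalg.solve(f["mtx"],[u,v,1.])
def pt(f,u,v,z):
    d=ray(f,u,v); return f["c"]+d*(z-f["c"][2])/d[2]
def proj(f,P): return cv2.projectPoints(np.float64(P).reshape(-1,1,3),f["rvec"],f["tvec"],f["mtx"],None)[0][:,0]
def tri(f,a,g,b):
    d,e=ray(f,*a),ray(g,*b); A=np.c_[d,-e]; s=np.linalg.lstsq(A,g["c"]-f["c"],rcond=None)[0]
    p,q=f["c"]+d*s[0],g["c"]+e*s[1]; return (p+q)/2,np.linalg.norm(p-q)
def blobs(f,roi,lo,hi,amin=4):
    x0,y0,x1,y1=roi; m=cv2.inRange(f["hsv"][y0:y1,x0:x1],lo,hi)
    n,l,s,c=cv2.connectedComponentsWithStats(m,connectivity=4)
    return [(c[i]+[x0,y0],s[i]+np.array([x0,y0,0,0,0]),(l==i)) for i in range(1,n) if s[i,4]>=amin]
E
python3 - <<'E'
from h import *
T=cam("top");S=cam("scene")
def show(nm,f,roi,lo,hi,a=4,z=0):
    for c,s,_ in blobs(f,roi,lo,hi,a): print(nm,c.round(1),s,pt(f,*c,z).round(4))
rt=(200,185,300,262)
hs=T["hsv"]
for p in [(245,226),(238,228),(225,248),(320,213),(240,206),(360,208),(362,216),(359,235),(375,225)]: print(p,hs[p[1],p[0]])
show("blueT",T,rt,(100,100,40),(130,255,255),40,.046)
show("redT",T,rt,(0,150,80),(8,255,255),4,.118)
show("yelT",T,rt,(20,120,80),(32,255,255),2,.1)
show("blkT",T,(240,190,280,215),(0,0,0),(180,120,40),4,.08)
show("blueS",S,(180,180,410,340),(100,100,40),(130,255,255),40,.046)
show("redS",S,(180,180,410,340),(0,150,80),(8,255,255),4,.118)
show("yelS",S,(180,220,240,300),(20,140,80),(32,255,255),4,.1)
show("blkS",S,(240,225,270,250),(0,0,0),(180,255,60),10,.075)
# gray dump of nests rows (top)
g=cv2.cvtColor(T["frame"],cv2.COLOR_RGB2GRAY)
print(g[218:236,228:292])
E
```

```text
(245, 226) [21 22 80]
(238, 228) [19 22 94]
(225, 248) [23 22 93]
(320, 213) [ 18  51 109]
(240, 206) [108 120 115]
(360, 208) [20 55 69]
(362, 216) [ 22 119 161]
(359, 235) [ 20 116 138]
(375, 225) [ 24  84 169]
blueT [271.4 202. ] [262 197  18  11 142] [ 0.5428 -0.0876  0.046 ]
blueT [239.  206.5] [220 201  40  13 308] [0.5295 0.0101 0.046 ]
redT [212.2 226.6] [210 225   5   5  19] [0.4625 0.0696 0.118 ]
yelT [211.  209.3] [210 208   3   3   7] [0.5142 0.0795 0.1   ]
blueS [238.2 260.7] [230 251  19  20 178] [ 0.5339 -0.0068  0.046 ]
blueS [217.9 273.7] [211 268  13  12 105] [0.5285 0.0467 0.046 ]
redS [183.1 188.9] [183 180   2  21  24] [ 0.7708 -0.0345  0.118 ]
redS [223.8 261.7] [219 258  10   8  63] [0.4673 0.0687 0.118 ]
[[ 74  81  83 ... 163 165 165]
 [ 67  71  70 ... 164 166 165]
 [ 75  76  75 ... 164 165 165]
 ...
 [ 63  62  64 ... 161 164 164]
 [ 63  61  66 ... 157 164 165]
 [ 65  64  67 ... 152 164 165]]
```

```bash
cat >> h.py <<'E'
def rects(f,roi,lo,hi,amin,inner=False,ch=None,k=6):
    x0,y0,x1,y1=roi; im=f["frame"][y0:y1,x0:x1]
    b=cv2.resize(im,None,fx=k,fy=k,interpolation=cv2.INTER_CUBIC); h=cv2.cvtColor(b,cv2.COLOR_RGB2HSV)
    m=cv2.inRange(h,lo,hi); cs,_=cv2.findContours(m,cv2.RETR_LIST,cv2.CHAIN_APPROX_NONE)
    out=[]
    for c in cs:
        if cv2.contourArea(c)>=amin*k*k:
            p=(c[:,0]+.5)/k-.5+[x0,y0]; M=cv2.moments(p.astype(np.float32)); out.append(((M["m10"]/M["m00"],M["m01"]/M["m00"]),M["m00"],p))
    return out
E
python3 - <<'E'
from h import *
T=cam("top");S=cam("scene")
def show(nm,f,roi,lo,hi,a,z,mx=1e9):
    for c,A,p in rects(f,roi,lo,hi,a):
        if A>mx: continue
        q=np.array([pt(f,*x,z)[:2] for x in p],np.float32); r=cv2.minAreaRect(q*1000)
        print(nm,np.round(c,1),round(A,1),pt(f,*c,z)[:2].round(4),"rect",np.round(r[0],1),np.round(r[1],1),round(r[2],1))
show("nestT",T,(228,215,292,240),(0,0,0),(180,255,135),4,.025,60)
show("pockT",T,(265,215,292,235),(0,0,178),(180,255,255),20,.02)
show("blockT",T,(308,203,333,224),(0,0,0),(180,255,140),15,.018)
show("rackT",T,(345,195,395,252),(10,60,0),(40,255,255),200,.035)
show("plateT",T,(205,190,295,262),(0,0,0),(180,255,125),500,.004)
show("nestS",S,(230,245,310,305),(0,0,0),(180,255,150),8,.025,90)
show("blockS",S,(308,225,333,247),(0,0,0),(180,255,160),15,.018)
show("knobS",S,(244,228,262,244),(0,0,0),(180,255,90),15,.075)
show("knobT",T,(250,195,270,210),(0,0,0),(180,255,75),4,.086)
show("yelS",S,(195,245,215,265),(18,110,120),(32,255,255),5,.1)
show("yelT",T,(205,203,218,216),(18,110,80),(32,255,255),3,.1)
for n,f in(("T",T),("S",S)):
  roi=(345,195,395,252) if n=="T" else (338,180,402,222)
  show("pin"+n,f,roi,(0,0,0),(180,255,110),4,.08,150)
E
```

```text
nestT [237.3 227.8] 32.7 [0.467 0.018] rect [467.   17.8] [18.7 18.6] 10.8
nestT [246.4 226.5] 32.4 [ 0.4708 -0.0098] rect [470.8  -9.8] [18.8 18.4] 7.8
nestT [255.5 225.3] 32.8 [ 0.4742 -0.0375] rect [474.2 -37.5] [19.  18.4] 9.7
nestT [264.7 224.1] 32.5 [ 0.4778 -0.0653] rect [477.8 -65.3] [18.7 18.4] 7.8
blockT [319.5 213.6] 86.9 [ 0.5099 -0.2335] rect [ 510.  -233.4] [25.6 37.3] 20.8
rackT [369.3 223. ] 1355.5 [ 0.4779 -0.3848] rect [ 478.6 -384.8] [ 99.1 131.1] 84.2
plateT [247.9 226.6] 3091.8 [ 0.4723 -0.0107] rect [476.4 -13.6] [165.5 238.6] 7.5
nestS [249.  289.8] 42.6 [0.4677 0.0201] rect [468.1  20. ] [16.7 16.2] 7.7
nestS [258.9 282.2] 39.4 [ 0.4714 -0.0078] rect [471.5  -8. ] [16.2 16.4] 8.6
nestS [268.2 275.1] 36.2 [ 0.4749 -0.0354] rect [475.1 -35.6] [16.8 15.9] 8.7
nestS [277.2 268.3] 32.2 [ 0.4785 -0.0631] rect [478.7 -63.3] [16.3 15.7] 7.7
nestS [290.5 257.3] 44.6 [ 0.4866 -0.1091] rect [ 481.3 -104.9] [25.4 39.2] 7.3
blockS [319.8 236.8] 135.1 [ 0.503  -0.2207] rect [ 503.4 -221.9] [30.6 57.7] 20.8
knobS [250.  238.9] 103.6 [ 0.5441 -0.0484] rect [545.8 -49.2] [26. 
[... 649 characters left out ...]
 25.3 [ 0.4648 -0.3511] rect [ 465.1 -350.7] [17.2 15.6] 89.6
pinT [380.6 218.5] 27.4 [ 0.4863 -0.4118] rect [ 486.5 -411.7] [19.8 15.2] 89.6
pinT [360.  217.8] 8.4 [ 0.4891 -0.3512] rect [ 488.3 -351.7] [15.3  9. ] 51.4
pinT [380.3 210.2] 11.3 [ 0.5111 -0.4116] rect [ 510.5 -411.3] [14.8  9.9] 43.7
pinT [361.4 207.6] 25.7 [ 0.5191 -0.3562] rect [ 519.7 -355.9] [16.2 17.1] 88.6
pinS [365.9 208.6] 67.1 [ 0.4433 -0.3149] rect [ 444.4 -317.4] [12.1 84.2] 34.6
pinS [381.8 201.4] 56.1 [ 0.4373 -0.3707] rect [ 440.7 -374.5] [11.8 88.4] 34.1
pinS [349.9 200.2] 61.5 [ 0.4968 -0.321 ] rect [ 498.6 -323.8] [12.2 90.6] 37.0
pinS [373.6 195.9] 47.8 [ 0.4687 -0.3802] rect [ 468.7 -380.1] [10.6 86.4] 33.1
```

```bash
cat >> h.py <<'E'
def rot(yaw):
    a=np.radians(yaw); c,s=np.cos(a),np.sin(a); return np.array([[-s,c,0],[c,s,0],[0,0,-1.]])
def plan(wps,start=None):
    """wps: (pos, yaw of tool y, hand mm, rows); prints one entry per waypoint, relative to start (pos,yaw)"""
    if start is None:
        s=state(); y=s["tcp_rot"][:,1]; start=(s["position"],np.degrees(np.arctan2(y[1],y[0])))
    R=rot(start[1])
    for p,y,h,n in wps:
        d=R.T@(np.array(p)-start[0])/.5; print(n,"x slide",d.round(4).tolist(),"rz",round(-(y-start[1])/45,4),"hand",h)
JY=7.4
def nest(i): return np.array([.4674,.0191])+i*np.array([.0036,-.0278])
def hole(i,j,C=(.4786,-.3848),yaw=-5.5):  # i: x mm, j: y mm
    a=np.radians(yaw); return np.array(C)+np.array([[np.cos(a),-np.sin(a)],[np.sin(a),np.cos(a)]])@[i/1000,j/1000]
E
python3 - <<'E'
from h import *
ims=[]
for n,(x0,y0) in(("top",(300,185)),("scene",(300,170))):
    f=cam(n); k=6; im=cv2.resize(f["frame"][y0:y0+65,x0:x0+105,::-1],None,fx=k,fy=k,interpolation=cv2.INTER_CUBIC)
    def d(P,col):
        q=((proj(f,P)-[x0,y0]+.5)*k).astype(int); cv2.polylines(im,[q],True,col,1)
    for x in(-42,-14,14,42):
        for y in(-30,30):
            h=hole(x,y); t=np.linspace(0,6.28,20); d(np.c_[h[0]+.007*np.cos(t),h[1]+.007*np.sin(t),0*t+.08],(0,0,255))
    d([[*hole(a,b),.035] for a,b in((64,48),(64,-48),(-64,-48),(-64,48))],(255,0,0))
    a=np.radians(20.8);ex=np.array([np.cos(a),np.sin(a)]);ey=np.array([-ex[1],ex[0]])
    d([[*(np.array([.5115,-.233])+ex*i+ey*j),.018] for i,j in((.011,.018),(.011,-.018),(-.011,-.018),(-.011,.018))],(0,255,0))
    ims.append(im)
ims=np.vstack(ims); cv2.imwrite("pics/c.png",cv2.resize(ims,None,fx=.75,fy=.75)); print(ims.shape)
E
```

```text
(780, 630, 3)
```

View pics/c.png

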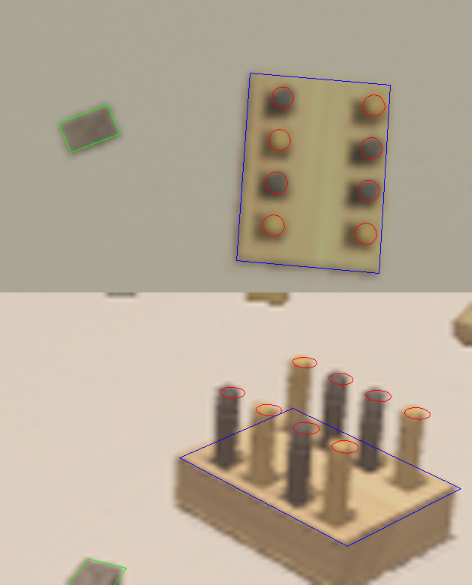

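The overlay fits in both views: the pin circles sit on the pins to about 1–2 mm and the block outline is right.

```bash
sed -i 's/C=(.4786,-.3848)/C=(.479,-.3838)/' h.py
python3 - <<'E'
from h import *
h=hole(14,30); print(h)
plan([((*h,.2),70.6+0,30,1),((*h,.2),84.5,30,1),((*h,.042),84.5,30,1)])
print('pick1->nest0')
def pp(h,n):
    print("lift/over/rot/down from pick", h, n)
    plan([((*h,.16),84.5,8,1),((*n,.16),46,8,1)],((*h,.042),84.5))
    plan([((*n,.16),7.4,8,1),((*n,.06),7.4,8,1),((*n,.0415),7.4,8,1),((*n,.0415),7.4,30,1),((*n,.16),7.4,30,1)],((*n,.16),46))
pp(h,nest(0))
E
```

```text
[ 0.49581092 -0.35527995]
1 x slide [-1.1715, -1.4405, 0.0371] rz -0.0002 hand 30
1 x slide [-1.1715, -1.4405, 0.0371] rz -0.3091 hand 30
1 x slide [-1.1715, -1.4405, 0.3531] rz -0.3091 hand 30
pick1->nest0
lift/over/rot/down from pick [ 0.49581092 -0.35527995] [0.4674 0.0191]
1 x slide [0.0, 0.0, -0.236] rz -0.0 hand 8
1 x slide [0.1283, 0.7399, -0.236] rz 0.8556 hand 8
1 x slide [0.0, 0.0, 0.0] rz 0.8578 hand 8
1 x slide [0.0, 0.0, 0.2] rz 0.8578 hand 8
1 x slide [0.0, 0.0, 0.237] rz 0.8578 hand 8
1 x slide [0.0, 0.0, 0.237] rz 0.8578 hand 30
1 x slide [0.0, 0.0, 0.0] rz 0.8578 hand 30
```

>>> {"method": "servo_tool", "body": {
  "turn": [
    [0, 0, 0],
    [0, 0, 0],
    [0, 0, 0],
    [0, 0, 0],
    [0, 0, 0],
    [0, 0, 0],
    [0, 0, 0],
    [0, 0, 0],
    [0, 0, 0],
    [0, 0, 0],
    [0, 0, 0],
    [0, 0, 0],
    [0, 0, 0],
    [0, 0, 0],
    [0, 0, 0]
  ],
  "slide": [
    [-0.6, -0.74, 0],
    [-0.6, -0.74, 0],
    [-0.6, -0.74, 0],
    [-0.6, -0.74, 0],
    [-0.6, -0.74, 0],
    [-0.6, -0.74, 0],
    [-0.6, -0.74, 0],
    [-0.6, -0.74, 0],
    [-0.6, -0.74, 0],
    [-0.6, -0.74, 0],
    [-0.6, -0.74, 0],
    [-0.6, -0.74, 0],
    [-0.6, -0.74, 0],
    [-0.6, -0.74, 0],
    [-0.6, -0.74, 0]
  ],
  "hand": [30, 30, 30, 30, 30, 30, 30, 30, 30, 30, 30, 30, 30, 30, 30],
  "grip_force": 15
}}

```text
t: 1.65
position: [0.3425, 0.0706, 0.2186]
tcp_rot: [[-0.943, 0.332, -0.0], [0.332, 0.943, 0.0], [0.0, 0.0, -1.0]]
force: [-0.0, 0.2, -0.0]
width: 0.323
gripper_force: 0.0
```

>>> {"method": "servo_tool", "body": {
  "turn": [
    [0, 0, -0.309],
    [0, 0, -0.309],
    [0, 0, -0.309],
    [0, 0, -0.309],
    [0, 0, -0.309],
    [0, 0, -0.309],
    [0, 0, -0.309],
    [0, 0, -0.309],
    [0, 0, -0.309],
    [0, 0, -0.309],
    [0, 0, -0.309],
    [0, 0, -0.309],
    [0, 0, -0.309],
    [0, 0, -0.309],
    [0, 0, -0.309]
  ],
  "slide": [
    [-0.5715, -0.7005, 0.037],
    [-0.5715, -0.7005, 0.037],
    [-0.5715, -0.7005, 0.037],
    [-0.5715, -0.7005, 0.037],
    [-0.5715, -0.7005, 0.037],
    [-0.5715, -0.7005, 0.037],
    [-0.5715, -0.7005, 0.037],
    [-0.5715, -0.7005, 0.037],
    [-0.5715, -0.7005, 0.037],
    [-0.5715, -0.7005, 0.037],
    [-0.5715, -0.7005, 0.037],
    [-0.5715, -0.7005, 0.037],
    [-0.5715, -0.7005, 0.037],
    [-0.5715, -0.7005, 0.037],
    [-0.5715, -0.7005, 0.037]
  ],
  "hand": [30, 30, 30, 30, 30, 30, 30, 30, 30, 30, 30, 30, 30, 30, 30]
}}

```text
t: 2.9
position: [0.4961, -0.3532, 0.2001]
tcp_rot: [[-0.996, 0.094, -0.001], [0.094, 0.996, 0.001], [0.001, 0.001, -1.0]]
force: [-0.3, 0.1, 0.1]
width: 0.323
gripper_force: 0.0
```

Run:
```python
from h import *
s=state();print(s["t"],s["position"],s["tcp_rot"].round(4).tolist(),s["width"]*93,s["joint_pos"].round(1))
h=hole(14,30); plan([((*h,.1),84.5,30,1),((*h,.042),84.5,30,1)])
```

```text
2.9 [ 0.49612977 -0.35319964  0.20005165] [[-0.9956, 0.0942, -0.0005], [0.0942, 0.9956, 0.0007], [0.0006, 0.0007, -1.0]] 30.00369830788925 [ -39.8   27.3   86.5    0.    66.2 -124.4]
1 x slide [0.0002, -0.0042, 0.2001] rz 0.0022 hand 30
1 x slide [0.0002, -0.0042, 0.3161] rz 0.0022 hand 30
```

>>> {"method": "servo_tool", "body": {
  "turn": [
    [0, 0, 0],
    [0, 0, 0],
    [0, 0, 0],
    [0, 0, 0],
    [0, 0, 0],
    [0, 0, 0],
    [0, 0, 0],
    [0, 0, 0],
    [0, 0, 0],
    [0, 0, 0],
    [0, 0, 0],
    [0, 0, 0],
    [0, 0, 0]
  ],
  "slide": [
    [0, 0, 0.06],
    [0, 0, 0.12],
    [0, 0, 0.18],
    [0, 0, 0.23],
    [0, 0, 0.27],
    [0, 0, 0.3],
    [0, 0, 0.316],
    [0, 0, 0.316],
    [0, 0, 0.316],
    [0, 0, 0.316],
    [0, 0, 0.316],
    [0, 0, 0.316],
    [0, 0, 0.316]
  ],
  "hand": [30, 30, 30, 30, 30, 30, 30, 30, 8, 8, 8, 8, 8],
  "grip_force": 15
}}

```text
t: 3.98
position: [0.4964, -0.3556, 0.0433]
tcp_rot: [[-0.995, 0.096, 0.001], [0.096, 0.995, -0.001], [-0.002, -0.001, -1.0]]
force: [-0.8, 0.5, 7.0]
width: 0.144
gripper_force: 15.0
```

>>> {"method": "servo_tool", "body": {
  "turn": [
    [0, 0, 0],
    [0, 0, 0],
    [0, 0, 0],
    [0, 0, 0],
    [0, 0, 0.856],
    [0, 0, 0.856],
    [0, 0, 0.856],
    [0, 0, 0.856],
    [0, 0, 0.856],
    [0, 0, 0.856],
    [0, 0, 0.856],
    [0, 0, 0.856],
    [0, 0, 0.856],
    [0, 0, 0.856],
    [0, 0, 0.856],
    [0, 0, 0.856],
    [0, 0, 0.856],
    [0, 0, 0.856]
  ],
  "slide": [
    [0, 0, -0.04],
    [0, 0, -0.1],
    [0, 0, -0.17],
    [0, 0, -0.236],
    [0.128, 0.74, -0.236],
    [0.128, 0.74, -0.236],
    [0.128, 0.74, -0.236],
    [0.128, 0.74, -0.236],
    [0.128, 0.74, -0.236],
    [0.128, 0.74, -0.236],
    [0.128, 0.74, -0.236],
    [0.128, 0.74, -0.236],
    [0.128, 0.74, -0.236],
    [0.128, 0.74, -0.236],
    [0.128, 0.74, -0.236],
    [0.128, 0.74, -0.236],
    [0.128, 0.74, -0.236],
    [0.128, 0.74, -0.236]
  ],
  "hand": [8, 8, 8, 8, 8, 8, 8, 8, 8, 8, 8, 8, 8, 8, 8, 8, 8, 8]
}}

```text
t: 5.48
position: [0.4678, 0.0179, 0.1601]
tcp_rot: [[-0.718, 0.696, 0.0], [0.696, 0.718, -0.0], [-0.0, -0.0, -1.0]]
force: [0.3, -0.3, 0.0]
width: 0.151
gripper_force: 15.0
```

>>> {"method": "servo_tool", "body": {
  "turn": [
    [0, 0, 0.858],
    [0, 0, 0.858],
    [0, 0, 0.858],
    [0, 0, 0.858],
    [0, 0, 0.858],
    [0, 0, 0.858],
    [0, 0, 0.858],
    [0, 0, 0.858],
    [0, 0, 0.858]
  ],
  "slide": [
    [0, 0, 0],
    [0, 0, 0],
    [0, 0, 0],
    [0, 0, 0.05],
    [0, 0, 0.1],
    [0, 0, 0.14],
    [0, 0, 0.14],
    [0, 0, 0.14],
    [0, 0, 0.14]
  ],
  "hand": [8, 8, 8, 8, 8, 8, 8, 8, 8]
}}

```text
t: 6.23
position: [0.4683, 0.0186, 0.0911]
tcp_rot: [[-0.129, 0.992, 0.001], [0.992, 0.129, -0.0], [-0.0, 0.001, -1.0]]
force: [0.1, -0.1, -1.3]
width: 0.145
gripper_force: 15.0
```

Run:
```python
from h import *
s=state();print(s["t"],s["position"],s["tcp_rot"].round(3).tolist(),s["width"]*93)
a=cam("scene");b=cam("top")
i=cv2.resize(a["frame"][210:310,190:320,::-1],None,fx=4.6,fy=4.6,interpolation=cv2.INTER_CUBIC)
cv2.imwrite("pics/d.png",i)
```

```text
6.2333 [0.46828318 0.01859042 0.09109539] [[-0.129, 0.992, 0.001], [0.992, 0.129, -0.0], [-0.0, 0.001, -1.0]] 13.502761166563662
```

View pics/d.png

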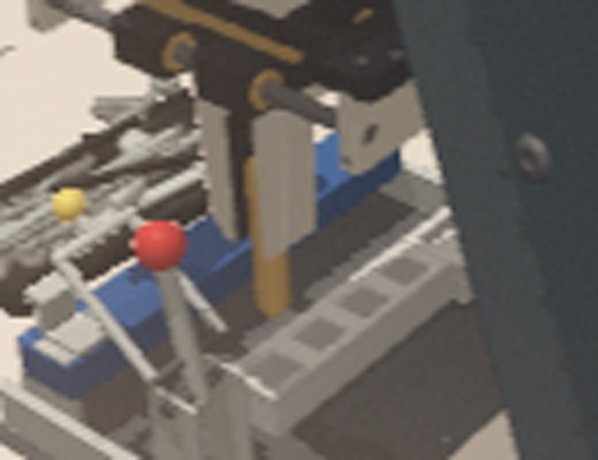

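The pin hangs upright in the grip above the first nest, foot at (272,310) in the crop. Lower it.

>>> {"method": "servo_tool", "body": {
  "turn": [
    [0, 0, 0],
    [0, 0, 0],
    [0, 0, 0],
    [0, 0, 0],
    [0, 0, 0],
    [0, 0, 0],
    [0, 0, 0]
  ],
  "slide": [
    [0, 0, 0.025],
    [0, 0, 0.045],
    [0, 0, 0.06],
    [0, 0, 0.075],
    [0, 0, 0.087],
    [0, 0, 0.093],
    [0, 0, 0.093]
  ],
  "hand": [8, 8, 8, 8, 8, 8, 8]
}}

```text
t: 6.92
position: [0.4673, 0.0193, 0.043]
tcp_rot: [[-0.128, 0.992, -0.001], [0.992, 0.128, 0.0], [0.0, -0.001, -1.0]]
force: [-0.9, 3.6, -2.4]
width: 0.146
gripper_force: 15.0
```

Run:
```python
from h import *
holes=[hole(-42,30),hole(42,-30),hole(-42,-30)]
for k,h in enumerate(holes):
    a=nest(k);n=nest(k+1); print("==",k,h,n)
    plan([((*a,.16),7.4,30,4),((*h,.16),46,30,12)],((*a,.0435),7.4))
    plan([((*h,.044),84.5,30,12)],((*h,.16),46))
    plan([((*h,.16),84.5,8,1),((*n,.16),46,8,1)],((*h,.044),84.5))
    plan([((*n,.0435),7.4,8,1)],((*n,.16),46))
```

```text
== 0 [ 0.44006873 -0.34991259] [ 0.471  -0.0087]
4 x slide [0.0, 0.0, -0.233] rz -0.0 hand 30
12 x slide [-0.7248, -0.1493, -0.233] rz -0.8578 hand 30
12 x slide [0.0, 0.0, 0.232] rz -0.8556 hand 30
1 x slide [0.0, 0.0, -0.232] rz -0.0 hand 8
1 x slide [0.0038, 0.6852, -0.232] rz 0.8556 hand 8
1 x slide [0.0, 0.0, 0.233] rz 0.8578 hand 8
== 1 [ 0.51793127 -0.41768741] [ 0.4746 -0.0365]
4 x slide [0.0, 0.0, -0.233] rz -0.0 hand 30
12 x slide [-0.8233, -0.0123, -0.233] rz -0.8578 hand 30
12 x slide [0.0, 0.0, 0.232] rz -0.8556 hand 30
1 x slide [0.0, 0.0, -0.232] rz -0.0 hand 8
1 x slide [0.1593, 0.7506, -0.232] rz 0.8556 hand 8
1 x slide [0.0, 0.0, 0.233] rz 0.8578 hand 8
== 2 [ 0.43431799 -0.40963636] [ 0.4782 -0.0643]
4 x slide [0.0, 0.0, -0.233] rz -0.0 hand 30
12 x slide [-0.7297, -0.176, -0.233] rz -0.8578 hand 30
12 x slide [0.0, 0.0, 0.232] rz -0.8556 hand 30
1 x slide [0.0, 0.0, -0.232] rz -0.0 hand 8
1 x slide [-0.0212, 0.6959, -0.232] rz 0.8556 hand 8
1 x slide [0.0, 0.0, 0.233] rz 0.8578 hand 8
```

>>> {"method": "servo_tool", "body": {
  "turn": [
    [0, 0, 0],
    [0, 0, 0],
    [0, 0, 0],
    [0, 0, 0],
    [0, 0, 0],
    [0, 0, 0],
    [0, 0, -0.858],
    [0, 0, -0.858],
    [0, 0, -0.858],
    [0, 0, -0.858],
    [0, 0, -0.858],
    [0, 0, -0.858],
    [0, 0, -0.858],
    [0, 0, -0.858],
    [0, 0, -0.858],
    [0, 0, -0.858],
    [0, 0, -0.858],
    [0, 0, -0.858],
    [0, 0, -0.858],
    [0, 0, -0.858]
  ],
  "slide": [
    [0, 0, 0],
    [0, 0, 0],
    [0, 0, -0.05],
    [0, 0, -0.11],
    [0, 0, -0.18],
    [0, 0, -0.233],
    [-0.725, -0.149, -0.233],
    [-0.725, -0.149, -0.233],
    [-0.725, -0.149, -0.233],
    [-0.725, -0.149, -0.233],
    [-0.725, -0.149, -0.233],
    [-0.725, -0.149, -0.233],
    [-0.725, -0.149, -0.233],
    [-0.725, -0.149, -0.233],
    [-0.725, -0.149, -0.233],
    [-0.725, -0.149, -0.233],
    [-0.725, -0.149, -0.233],
    [-0.725, -0.149, -0.233],
    [-0.725, -0.149, -0.233],
    [-0.725, -0.149, -0.233]
  ],
  "hand": [30, 30, 30, 30, 30, 30, 30, 30, 30, 30, 30, 30, 30, 30, 30, 30, 30, 30, 30, 30]
}}

```text
t: 8.58
position: [0.4404, -0.3487, 0.1603]
tcp_rot: [[-0.72, 0.694, -0.0], [0.694, 0.72, 0.0], [0.0, 0.0, -1.0]]
force: [-0.2, 0.8, 0.9]
width: 0.325
gripper_force: 0.0
```

>>> {"method": "servo_tool", "body": {
  "turn": [
    [0, 0, -0.856],
    [0, 0, -0.856],
    [0, 0, -0.856],
    [0, 0, -0.856],
    [0, 0, -0.856],
    [0, 0, -0.856],
    [0, 0, -0.856],
    [0, 0, -0.856],
    [0, 0, -0.856],
    [0, 0, -0.856],
    [0, 0, -0.856],
    [0, 0, -0.856],
    [0, 0, -0.856],
    [0, 0, -0.856],
    [0, 0, -0.856],
    [0, 0, -0.856],
    [0, 0, -0.856]
  ],
  "slide": [
    [0, 0, 0],
    [0, 0, 0],
    [0, 0, 0],
    [0, 0, 0],
    [0, 0, 0],
    [0, 0, 0],
    [0, 0, 0.05],
    [0, 0, 0.11],
    [0, 0, 0.16],
    [0, 0, 0.2],
    [0, 0, 0.232],
    [0, 0, 0.232],
    [0, 0, 0.232],
    [0, 0, 0.232],
    [0, 0, 0.232],
    [0, 0, 0.232],
    [0, 0, 0.232]
  ],
  "hand": [30, 30, 30, 30, 30, 30, 30, 30, 30, 30, 30, 30, 8, 8, 8, 8, 8]
}}

```text
t: 10.0
position: [0.4408, -0.3502, 0.0454]
tcp_rot: [[-0.995, 0.096, 0.002], [0.096, 0.995, -0.001], [-0.002, -0.001, -1.0]]
force: [0.7, 2.4, 6.9]
width: 0.142
gripper_force: 15.0
```

>>> {"method": "servo_tool", "body": {
  "turn": [
    [0, 0, 0],
    [0, 0, 0],
    [0, 0, 0],
    [0, 0, 0],
    [0, 0, 0.856],
    [0, 0, 0.856],
    [0, 0, 0.856],
    [0, 0, 0.856],
    [0, 0, 0.856],
    [0, 0, 0.856],
    [0, 0, 0.856],
    [0, 0, 0.856],
    [0, 0, 0.856],
    [0, 0, 0.856],
    [0, 0, 0.856],
    [0, 0, 0.856],
    [0, 0, 0.856],
    [0, 0, 0.856]
  ],
  "slide": [
    [0, 0, -0.04],
    [0, 0, -0.1],
    [0, 0, -0.17],
    [0, 0, -0.232],
    [0.004, 0.685, -0.232],
    [0.004, 0.685, -0.232],
    [0.004, 0.685, -0.232],
    [0.004, 0.685, -0.232],
    [0.004, 0.685, -0.232],
    [0.004, 0.685, -0.232],
    [0.004, 0.685, -0.232],
    [0.004, 0.685, -0.232],
    [0.004, 0.685, -0.232],
    [0.004, 0.685, -0.232],
    [0.004, 0.685, -0.232],
    [0.004, 0.685, -0.232],
    [0.004, 0.685, -0.232],
    [0.004, 0.685, -0.232]
  ],
  "hand": [8, 8, 8, 8, 8, 8, 8, 8, 8, 8, 8, 8, 8, 8, 8, 8, 8, 8]
}}

```text
t: 11.5
position: [0.4711, -0.0098, 0.1602]
tcp_rot: [[-0.718, 0.696, 0.0], [0.696, 0.718, -0.0], [-0.0, -0.0, -1.0]]
force: [0.2, -0.3, -1.0]
width: 0.147
gripper_force: 15.0
```

>>> {"method": "servo_tool", "body": {
  "turn": [
    [0, 0, 0.858],
    [0, 0, 0.858],
    [0, 0, 0.858],
    [0, 0, 0.858],
    [0, 0, 0.858],
    [0, 0, 0.858],
    [0, 0, 0.858],
    [0, 0, 0.858],
    [0, 0, 0.858],
    [0, 0, 0.858],
    [0, 0, 0.858],
    [0, 0, 0.858],
    [0, 0, 0.858],
    [0, 0, 0.858],
    [0, 0, 0.858],
    [0, 0, 0.858]
  ],
  "slide": [
    [0, 0, 0],
    [0, 0, 0],
    [0, 0, 0],
    [0, 0, 0],
    [0, 0, 0.05],
    [0, 0, 0.1],
    [0, 0, 0.13],
    [0, 0, 0.14],
    [0, 0, 0.16],
    [0, 0, 0.18],
    [0, 0, 0.2],
    [0, 0, 0.215],
    [0, 0, 0.225],
    [0, 0, 0.233],
    [0, 0, 0.233],
    [0, 0, 0.233]
  ],
  "hand": [8, 8, 8, 8, 8, 8, 8, 8, 8, 8, 8, 8, 8, 8, 8, 8]
}}

```text
t: 12.83
position: [0.4711, -0.0088, 0.0436]
tcp_rot: [[-0.128, 0.992, -0.0], [0.992, 0.128, -0.0], [-0.0, -0.0, -1.0]]
force: [-0.5, 1.2, -1.4]
width: 0.145
gripper_force: 15.0
```

>>> {"method": "servo_tool", "body": {
  "turn": [
    [0, 0, 0],
    [0, 0, 0],
    [0, 0, 0],
    [0, 0, 0],
    [0, 0, 0],
    [0, 0, 0],
    [0, 0, -0.858],
    [0, 0, -0.858],
    [0, 0, -0.858],
    [0, 0, -0.858],
    [0, 0, -0.858],
    [0, 0, -0.858],
    [0, 0, -0.858],
    [0, 0, -0.858],
    [0, 0, -0.858],
    [0, 0, -0.858],
    [0, 0, -0.858],
    [0, 0, -0.858],
    [0, 0, -0.858],
    [0, 0, -0.858]
  ],
  "slide": [
    [0, 0, 0],
    [0, 0, 0],
    [0, 0, -0.05],
    [0, 0, -0.11],
    [0, 0, -0.18],
    [0, 0, -0.233],
    [-0.823, -0.012, -0.233],
    [-0.823, -0.012, -0.233],
    [-0.823, -0.012, -0.233],
    [-0.823, -0.012, -0.233],
    [-0.823, -0.012, -0.233],
    [-0.823, -0.012, -0.233],
    [-0.823, -0.012, -0.233],
    [-0.823, -0.012, -0.233],
    [-0.823, -0.012, -0.233],
    [-0.823, -0.012, -0.233],
    [-0.823, -0.012, -0.233],
    [-0.823, -0.012, -0.233],
    [-0.823, -0.012, -0.233],
    [-0.823, -0.012, -0.233]
  ],
  "hand": [30, 30, 30, 30, 30, 30, 30, 30, 30, 30, 30, 30, 30, 30, 30, 30, 30, 30, 30, 30]
}}

```text
t: 14.5
position: [0.5178, -0.4165, 0.16]
tcp_rot: [[-0.719, 0.695, -0.0], [0.695, 0.719, 0.001], [0.001, 0.0, -1.0]]
force: [-0.3, 0.3, -0.4]
width: 0.323
gripper_force: 0.0
```

>>> {"method": "servo_tool", "body": {
  "turn": [
    [0, 0, -0.856],
    [0, 0, -0.856],
    [0, 0, -0.856],
    [0, 0, -0.856],
    [0, 0, -0.856],
    [0, 0, -0.856],
    [0, 0, -0.856],
    [0, 0, -0.856],
    [0, 0, -0.856],
    [0, 0, -0.856],
    [0, 0, -0.856],
    [0, 0, -0.856],
    [0, 0, -0.856],
    [0, 0, -0.856],
    [0, 0, -0.856],
    [0, 0, -0.856],
    [0, 0, -0.856]
  ],
  "slide": [
    [0, 0, 0],
    [0, 0, 0],
    [0, 0, 0],
    [0, 0, 0],
    [0, 0, 0],
    [0, 0, 0],
    [0, 0, 0.05],
    [0, 0, 0.11],
    [0, 0, 0.16],
    [0, 0, 0.2],
    [0, 0, 0.232],
    [0, 0, 0.232],
    [0, 0, 0.232],
    [0, 0, 0.232],
    [0, 0, 0.232],
    [0, 0, 0.232],
    [0, 0, 0.232]
  ],
  "hand": [30, 30, 30, 30, 30, 30, 30, 30, 30, 30, 30, 30, 8, 8, 8, 8, 8]
}}

```text
t: 15.92
position: [0.5185, -0.418, 0.0457]
tcp_rot: [[-0.995, 0.096, 0.002], [0.096, 0.995, -0.001], [-0.002, -0.001, -1.0]]
force: [-0.4, 1.2, 6.1]
width: 0.144
gripper_force: 15.0
```

>>> {"method": "servo_tool", "body": {
  "turn": [
    [0, 0, 0],
    [0, 0, 0],
    [0, 0, 0],
    [0, 0, 0],
    [0, 0, 0.856],
    [0, 0, 0.856],
    [0, 0, 0.856],
    [0, 0, 0.856],
    [0, 0, 0.856],
    [0, 0, 0.856],
    [0, 0, 0.856],
    [0, 0, 0.856],
    [0, 0, 0.856],
    [0, 0, 0.856],
    [0, 0, 0.856],
    [0, 0, 0.856],
    [0, 0, 0.856],
    [0, 0, 0.856]
  ],
  "slide": [
    [0, 0, -0.04],
    [0, 0, -0.1],
    [0, 0, -0.17],
    [0, 0, -0.232],
    [0.159, 0.751, -0.232],
    [0.159, 0.751, -0.232],
    [0.159, 0.751, -0.232],
    [0.159, 0.751, -0.232],
    [0.159, 0.751, -0.232],
    [0.159, 0.751, -0.232],
    [0.159, 0.751, -0.232],
    [0.159, 0.751, -0.232],
    [0.159, 0.751, -0.232],
    [0.159, 0.751, -0.232],
    [0.159, 0.751, -0.232],
    [0.159, 0.751, -0.232],
    [0.159, 0.751, -0.232],
    [0.159, 0.751, -0.232]
  ],
  "hand": [8, 8, 8, 8, 8, 8, 8, 8, 8, 8, 8, 8, 8, 8, 8, 8, 8, 8]
}}

```text
t: 17.42
position: [0.475, -0.0375, 0.1602]
tcp_rot: [[-0.718, 0.696, 0.0], [0.696, 0.718, -0.0], [-0.0, 0.0, -1.0]]
force: [0.9, -0.3, -0.4]
width: 0.148
gripper_force: 15.0
```

>>> {"method": "servo_tool", "body": {
  "turn": [
    [0, 0, 0.858],
    [0, 0, 0.858],
    [0, 0, 0.858],
    [0, 0, 0.858],
    [0, 0, 0.858],
    [0, 0, 0.858],
    [0, 0, 0.858],
    [0, 0, 0.858],
    [0, 0, 0.858],
    [0, 0, 0.858],
    [0, 0, 0.858],
    [0, 0, 0.858],
    [0, 0, 0.858],
    [0, 0, 0.858],
    [0, 0, 0.858],
    [0, 0, 0.858]
  ],
  "slide": [
    [0, 0, 0],
    [0, 0, 0],
    [0, 0, 0],
    [0, 0, 0],
    [0, 0, 0.05],
    [0, 0, 0.1],
    [0, 0, 0.13],
    [0, 0, 0.14],
    [0, 0, 0.16],
    [0, 0, 0.18],
    [0, 0, 0.2],
    [0, 0, 0.215],
    [0, 0, 0.225],
    [0, 0, 0.233],
    [0, 0, 0.233],
    [0, 0, 0.233]
  ],
  "hand": [8, 8, 8, 8, 8, 8, 8, 8, 8, 8, 8, 8, 8, 8, 8, 8]
}}

```text
t: 18.75
position: [0.4749, -0.0363, 0.0437]
tcp_rot: [[-0.128, 0.992, 0.0], [0.992, 0.128, -0.0], [-0.0, 0.0, -1.0]]
force: [-0.2, 1.1, 0.3]
width: 0.147
gripper_force: 15.0
```

>>> {"method": "servo_tool", "body": {
  "turn": [
    [0, 0, 0],
    [0, 0, 0],
    [0, 0, 0],
    [0, 0, 0],
    [0, 0, 0],
    [0, 0, 0],
    [0, 0, -0.858],
    [0, 0, -0.858],
    [0, 0, -0.858],
    [0, 0, -0.858],
    [0, 0, -0.858],
    [0, 0, -0.858],
    [0, 0, -0.858],
    [0, 0, -0.858],
    [0, 0, -0.858],
    [0, 0, -0.858],
    [0, 0, -0.858],
    [0, 0, -0.858],
    [0, 0, -0.858],
    [0, 0, -0.858]
  ],
  "slide": [
    [0, 0, 0],
    [0, 0, 0],
    [0, 0, -0.05],
    [0, 0, -0.11],
    [0, 0, -0.18],
    [0, 0, -0.233],
    [-0.73, -0.176, -0.233],
    [-0.73, -0.176, -0.233],
    [-0.73, -0.176, -0.233],
    [-0.73, -0.176, -0.233],
    [-0.73, -0.176, -0.233],
    [-0.73, -0.176, -0.233],
    [-0.73, -0.176, -0.233],
    [-0.73, -0.176, -0.233],
    [-0.73, -0.176, -0.233],
    [-0.73, -0.176, -0.233],
    [-0.73, -0.176, -0.233],
    [-0.73, -0.176, -0.233],
    [-0.73, -0.176, -0.233],
    [-0.73, -0.176, -0.233]
  ],
  "hand": [30, 30, 30, 30, 30, 30, 30, 30, 30, 30, 30, 30, 30, 30, 30, 30, 30, 30, 30, 30]
}}

```text
t: 20.42
position: [0.4345, -0.4084, 0.1602]
tcp_rot: [[-0.72, 0.694, -0.0], [0.694, 0.72, 0.0], [0.0, 0.0, -1.0]]
force: [0.0, -0.3, 0.1]
width: 0.32
gripper_force: 0.0
```

>>> {"method": "servo_tool", "body": {
  "turn": [
    [0, 0, -0.856],
    [0, 0, -0.856],
    [0, 0, -0.856],
    [0, 0, -0.856],
    [0, 0, -0.856],
    [0, 0, -0.856],
    [0, 0, -0.856],
    [0, 0, -0.856],
    [0, 0, -0.856],
    [0, 0, -0.856],
    [0, 0, -0.856],
    [0, 0, -0.856],
    [0, 0, -0.856],
    [0, 0, -0.856],
    [0, 0, -0.856],
    [0, 0, -0.856],
    [0, 0, -0.856]
  ],
  "slide": [
    [0, 0, 0],
    [0, 0, 0],
    [0, 0, 0],
    [0, 0, 0],
    [0, 0, 0],
    [0, 0, 0],
    [0, 0, 0.05],
    [0, 0, 0.11],
    [0, 0, 0.16],
    [0, 0, 0.2],
    [0, 0, 0.232],
    [0, 0, 0.232],
    [0, 0, 0.232],
    [0, 0, 0.232],
    [0, 0, 0.232],
    [0, 0, 0.232],
    [0, 0, 0.232]
  ],
  "hand": [30, 30, 30, 30, 30, 30, 30, 30, 30, 30, 30, 30, 8, 8, 8, 8, 8]
}}

```text
t: 21.83
position: [0.4349, -0.4099, 0.0454]
tcp_rot: [[-0.995, 0.096, 0.002], [0.096, 0.995, -0.001], [-0.002, -0.001, -1.0]]
force: [0.2, 1.7, 7.3]
width: 0.146
gripper_force: 15.0
```

>>> {"method": "servo_tool", "body": {
  "turn": [
    [0, 0, 0],
    [0, 0, 0],
    [0, 0, 0],
    [0, 0, 0],
    [0, 0, 0.856],
    [0, 0, 0.856],
    [0, 0, 0.856],
    [0, 0, 0.856],
    [0, 0, 0.856],
    [0, 0, 0.856],
    [0, 0, 0.856],
    [0, 0, 0.856],
    [0, 0, 0.856],
    [0, 0, 0.856],
    [0, 0, 0.856],
    [0, 0, 0.856],
    [0, 0, 0.856],
    [0, 0, 0.856]
  ],
  "slide": [
    [0, 0, -0.04],
    [0, 0, -0.1],
    [0, 0, -0.17],
    [0, 0, -0.232],
    [-0.021, 0.696, -0.232],
    [-0.021, 0.696, -0.232],
    [-0.021, 0.696, -0.232],
    [-0.021, 0.696, -0.232],
    [-0.021, 0.696, -0.232],
    [-0.021, 0.696, -0.232],
    [-0.021, 0.696, -0.232],
    [-0.021, 0.696, -0.232],
    [-0.021, 0.696, -0.232],
    [-0.021, 0.696, -0.232],
    [-0.021, 0.696, -0.232],
    [-0.021, 0.696, -0.232],
    [-0.021, 0.696, -0.232],
    [-0.021, 0.696, -0.232]
  ],
  "hand": [8, 8, 8, 8, 8, 8, 8, 8, 8, 8, 8, 8, 8, 8, 8, 8, 8, 8]
}}

```text
t: 23.33
position: [0.478, -0.0651, 0.1602]
tcp_rot: [[-0.718, 0.696, 0.0], [0.696, 0.718, -0.0], [-0.0, -0.0, -1.0]]
force: [0.3, -0.0, -0.6]
width: 0.144
gripper_force: 15.0
```

>>> {"method": "servo_tool", "body": {
  "turn": [
    [0, 0, 0.858],
    [0, 0, 0.858],
    [0, 0, 0.858],
    [0, 0, 0.858],
    [0, 0, 0.858],
    [0, 0, 0.858],
    [0, 0, 0.858],
    [0, 0, 0.858],
    [0, 0, 0.858],
    [0, 0, 0.858],
    [0, 0, 0.858],
    [0, 0, 0.858],
    [0, 0, 0.858],
    [0, 0, 0.858],
    [0, 0, 0.858],
    [0, 0, 0.858]
  ],
  "slide": [
    [0, 0, 0],
    [0, 0, 0],
    [0, 0, 0],
    [0, 0, 0],
    [0, 0, 0.05],
    [0, 0, 0.1],
    [0, 0, 0.13],
    [0, 0, 0.14],
    [0, 0, 0.16],
    [0, 0, 0.18],
    [0, 0, 0.2],
    [0, 0, 0.215],
    [0, 0, 0.225],
    [0, 0, 0.233],
    [0, 0, 0.233],
    [0, 0, 0.233]
  ],
  "hand": [8, 8, 8, 8, 8, 8, 8, 8, 8, 8, 8, 8, 8, 8, 8, 8]
}}

```text
t: 24.67
position: [0.4782, -0.0642, 0.0437]
tcp_rot: [[-0.128, 0.992, 0.0], [0.992, 0.128, -0.0], [-0.0, 0.0, -1.0]]
force: [0.1, 0.8, -0.7]
width: 0.146
gripper_force: 15.0
```

Run:
```python
from h import *
n=nest(3);b=(.51,-.2335)
plan([((*n,.16),7.4,30,4),((.37,-.25,.16),7.4,30,12)],((*n,.0435),7.4))
```

```text
4 x slide [0.0, 0.0, -0.233] rz -0.0 hand 30
12 x slide [-0.3404, -0.2624, -0.233] rz -0.0 hand 30
```

>>> {"method": "servo_tool", "body": {
  "turn": [
    [0, 0, 0],
    [0, 0, 0],
    [0, 0, 0],
    [0, 0, 0],
    [0, 0, 0],
    [0, 0, 0],
    [0, 0, -0.298],
    [0, 0, -0.298],
    [0, 0, -0.298],
    [0, 0, -0.298],
    [0, 0, -0.298],
    [0, 0, -0.298],
    [0, 0, -0.298],
    [0, 0, -0.298],
    [0, 0, -0.298]
  ],
  "slide": [
    [0, 0, 0],
    [0, 0, 0],
    [0, 0, -0.05],
    [0, 0, -0.11],
    [0, 0, -0.18],
    [0, 0, -0.233],
    [-0.34, -0.262, -0.233],
    [-0.34, -0.262, -0.233],
    [-0.34, -0.262, -0.233],
    [-0.34, -0.262, -0.233],
    [-0.34, -0.262, -0.233],
    [-0.34, -0.262, -0.233],
    [-0.34, -0.262, -0.233],
    [-0.34, -0.262, -0.233],
    [-0.34, -0.262, -0.233]
  ],
  "hand": [30, 30, 30, 30, 30, 30, 40, 40, 40, 40, 40, 40, 40, 40, 40]
}}

```text
t: 25.92
position: [0.3703, -0.249, 0.1602]
tcp_rot: [[-0.355, 0.935, 0.0], [0.935, 0.355, 0.0], [0.0, 0.0, -1.0]]
force: [0.5, 0.4, -0.6]
width: 0.429
gripper_force: 0.0
```

Run:
```python
from h import *
T=cam("top");S=cam("scene")
t=cv2.resize(T["frame"][185:265,200:400,::-1],(700,280),interpolation=cv2.INTER_CUBIC)
s=cv2.resize(S["frame"][190:320,180:400,::-1],(524,310),interpolation=cv2.INTER_CUBIC)
o=np.zeros((590,700,3),np.uint8);o[:280]=t;o[280:,:524]=s;cv2.imwrite("pics/e.png",o)
for c,A,p in rects(T,(300,195,340,232),(0,0,0),(180,255,140),15):
    q=np.array([pt(T,*x,.018)[:2] for x in p],np.float32); print(c,A,cv2.minAreaRect(q*1000))
```

```text
(318.64108506417926, 226.15940582141184) 295.333494822029 ((476.35614013671875, -226.5650634765625), (100.01258087158203, 43.32410430908203), 89.59053802490234)
(307.60749021141226, 216.68910299273386) 84.06941435066983 ((500.7039794921875, -197.31813049316406), (25.096181869506836, 36.67008972167969), 19.15470314025879)
```

View pics/e.png

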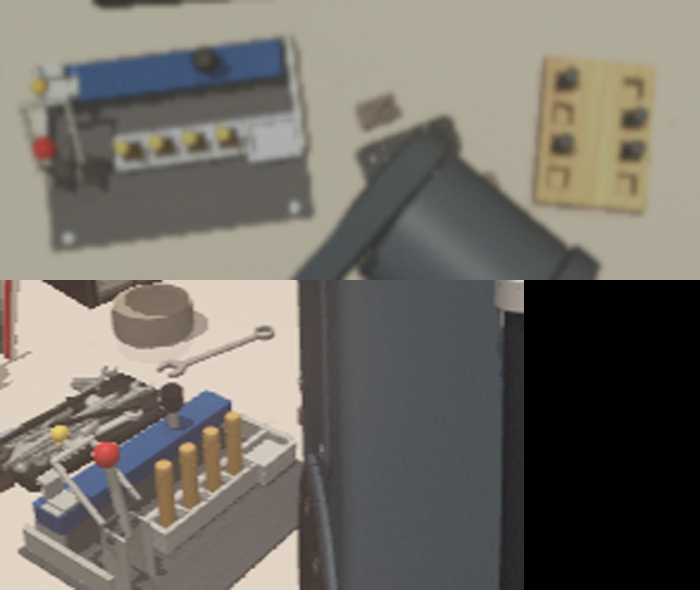

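Pins stand in all four nests, and the black pins are still in the rack. The block has been knocked to about (0.502,-0.196). I'll check the pocket before picking it.

Run:
```python
from h import *
ims=[]
a=np.radians(7.4);ex=np.array([np.cos(a),np.sin(a)]);ey=np.array([-ex[1],ex[0]])
for n,(x0,y0) in(("top",(255,210)),("scene",(270,238))):
    f=cam(n); k=12; im=cv2.resize(f["frame"][y0:y0+32,x0:x0+45,::-1],None,fx=k,fy=k,interpolation=cv2.INTER_CUBIC)
    im=cv2.convertScaleAbs(im,alpha=1.6,beta=-110 if n=="top" else -140)
    for z,col in((.025,(0,0,255)),(.017,(255,0,0))):
        q=proj(f,[[*(np.array([.480,-.106])+ex*i+ey*j),z] for i,j in((.0135,.0195),(.0135,-.0195),(-.0135,-.0195),(-.0135,.0195))])
        cv2.polylines(im,[((q-[x0,y0]+.5)*k).astype(int)],True,col,1)
    ims.append(im)
cv2.imwrite("pics/f.png",cv2.resize(np.vstack(ims),None,fx=.75,fy=.75))
b=(.5025,-.196)
plan([((*b,.16),19.5,40,12),((*b,.0105),19.5,40,6)],((.3702,-.250,.16),20.8))
p=(.48,-.106)
plan([((*b,.1),19.5,15,12),((*p,.1),7.4,15,6),((*p,.03),7.4,15,6),((*p,.0275),7.4,15,6)],((*b,.0105),19.5))
```

```text
12 x slide [0.007, 0.2857, 0.0] rz 0.0289 hand 40
6 x slide [0.007, 0.2857, 0.299] rz 0.0289 hand 40
12 x slide [0.0, 0.0, -0.179] rz -0.0 hand 15
6 x slide [0.1847, 0.0177, -0.179] rz 0.2689 hand 15
6 x slide [0.1847, 0.0177, -0.039] rz 0.2689 hand 15
6 x slide [0.1847, 0.0177, -0.034] rz 0.2689 hand 15
```

View pics/f.png

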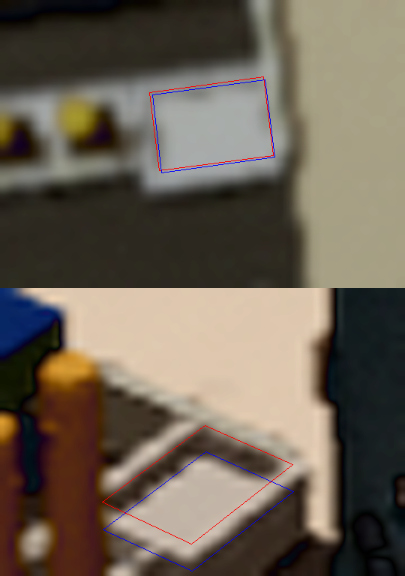

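The overlay sits on the pocket's rim and floor to about 1 px in both views, so pick the block.

>>> {"method": "servo_tool", "body": {
  "turn": [
    [0, 0, 0.029],
    [0, 0, 0.029],
    [0, 0, 0.029],
    [0, 0, 0.029],
    [0, 0, 0.029],
    [0, 0, 0.029],
    [0, 0, 0.029],
    [0, 0, 0.029],
    [0, 0, 0.029],
    [0, 0, 0.029],
    [0, 0, 0.029],
    [0, 0, 0.029],
    [0, 0, 0.029],
    [0, 0, 0.029],
    [0, 0, 0.029],
    [0, 0, 0.029],
    [0, 0, 0.029],
    [0, 0, 0.029]
  ],
  "slide": [
    [0.007, 0.286, 0],
    [0.007, 0.286, 0],
    [0.007, 0.286, 0],
    [0.007, 0.286, 0],
    [0.007, 0.286, 0],
    [0.007, 0.286, 0.06],
    [0.007, 0.286, 0.12],
    [0.007, 0.286, 0.18],
    [0.007, 0.286, 0.23],
    [0.007, 0.286, 0.27],
    [0.007, 0.286, 0.29],
    [0.007, 0.286, 0.299],
    [0.007, 0.286, 0.299],
    [0.007, 0.286, 0.299],
    [0.007, 0.286, 0.299],
    [0.007, 0.286, 0.299],
    [0.007, 0.286, 0.299],
    [0.007, 0.286, 0.299]
  ],
  "hand": [40, 40, 40, 40, 40, 40, 40, 40, 40, 40, 40, 40, 40, 15, 15, 15, 15, 15],
  "grip_force": 20
}}

```text
t: 27.62
position: [0.5032, -0.1958, 0.0117]
tcp_rot: [[-0.333, 0.943, 0.002], [0.943, 0.333, -0.001], [-0.001, 0.001, -1.0]]
force: [0.1, 1.5, 7.0]
width: 0.234
gripper_force: 20.0
```

>>> {"method": "servo_tool", "body": {
  "turn": [
    [0, 0, 0],
    [0, 0, 0],
    [0, 0, 0],
    [0, 0, 0.269],
    [0, 0, 0.269],
    [0, 0, 0.269],
    [0, 0, 0.269],
    [0, 0, 0.269],
    [0, 0, 0.269],
    [0, 0, 0.269]
  ],
  "slide": [
    [0, 0, -0.06],
    [0, 0, -0.12],
    [0, 0, -0.179],
    [0.185, 0.018, -0.179],
    [0.185, 0.018, -0.179],
    [0.185, 0.018, -0.179],
    [0.185, 0.018, -0.179],
    [0.185, 0.018, -0.129],
    [0.185, 0.018, -0.099],
    [0.185, 0.018, -0.099]
  ],
  "hand": [15, 15, 15, 15, 15, 15, 15, 15, 15, 15]
}}

```text
t: 28.45
position: [0.479, -0.1057, 0.0579]
tcp_rot: [[-0.129, 0.992, -0.004], [0.992, 0.129, 0.001], [0.001, -0.003, -1.0]]
force: [-0.0, 1.1, -2.1]
width: 0.229
gripper_force: 20.0
```

Run:
```python
from h import *
S=cam("scene")
cv2.imwrite("pics/g.png",cv2.resize(S["frame"][200:300,220:350,::-1],None,fx=4.6,fy=4.6,interpolation=cv2.INTER_CUBIC))
```

```text
(no output)
```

View pics/g.png

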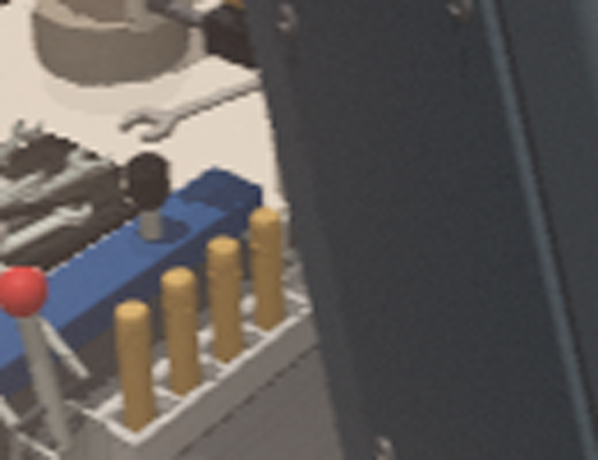

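The arm hides the pocket, so I'll lower by force.

>>> {"method": "servo_tool", "body": {
  "turn": [
    [0, 0, 0],
    [0, 0, 0],
    [0, 0, 0],
    [0, 0, 0],
    [0, 0, 0],
    [0, 0, 0],
    [0, 0, 0],
    [0, 0, 0]
  ],
  "slide": [
    [0, 0, 0.02],
    [0, 0, 0.035],
    [0, 0, 0.045],
    [0, 0, 0.052],
    [0, 0, 0.058],
    [0, 0, 0.062],
    [0, 0, 0.062],
    [0, 0, 0.062]
  ],
  "hand": [15, 15, 15, 15, 15, 15, 15, 15]
}}

```text
t: 29.17
position: [0.4802, -0.1053, 0.0292]
tcp_rot: [[-0.128, 0.992, 0.0], [0.992, 0.128, -0.0], [-0.0, 0.0, -1.0]]
force: [-0.3, 0.4, -0.4]
width: 0.232
gripper_force: 20.0
```

>>> {"method": "servo_tool", "body": {
  "turn": [
    [0, 0, 0],
    [0, 0, 0],
    [0, 0, 0],
    [0, 0, 0],
    [0, 0, 0],
    [0, 0, 0],
    [0, 0, 0],
    [0, 0, 0],
    [0, 0, 0],
    [0, 0, 0],
    [0, 0, 0],
    [0, 0, 0],
    [0, 0, 0],
    [0, 0, 0],
    [0, 0, 0],
    [0, 0, 0]
  ],
  "slide": [
    [0, 0, 0.002],
    [0, 0, 0.002],
    [0, 0, 0.002],
    [0, 0, -0.03],
    [0, 0, -0.08],
    [0, 0, -0.15],
    [0, 0, -0.2],
    [0, 0, -0.26],
    [-0.3, -0.3, -0.26],
    [-0.3, -0.3, -0.26],
    [-0.3, -0.3, -0.26],
    [-0.3, -0.3, -0.26],
    [-0.3, -0.3, -0.26],
    [-0.3, -0.3, -0.26],
    [-0.3, -0.3, -0.26],
    [-0.3, -0.3, -0.26]
  ],
  "hand": [15, 34, 34, 34, 34, 34, 34, 34, 34, 34, 34, 34, 34, 34, 34, 34]
}}

```text
t: 30.5
position: [0.3507, -0.2731, 0.1592]
tcp_rot: [[-0.127, 0.992, 0.0], [0.992, 0.127, 0.0], [0.0, 0.0, -1.0]]
force: [0.5, -0.0, -0.6]
width: 0.363
gripper_force: 0.0
```

Run:
```python
from h import *
print(state()["position"],state()["width"]*93)
T=cam("top");S=cam("scene")
t=cv2.resize(T["frame"][190:262,200:300,::-1],None,fx=4.5,fy=4.5,interpolation=cv2.INTER_CUBIC)
s=cv2.resize(S["frame"][215:325,180:330,::-1],None,fx=4,fy=4,interpolation=cv2.INTER_CUBIC)[:,:600]
o=np.zeros((324+440,600,3),np.uint8);o[:324,:450]=t;o[324:]=s;cv2.imwrite("pics/i.png",cv2.resize(o,None,fx=.78,fy=.78,interpolation=cv2.INTER_AREA))
a=rects(T,(250,195,270,210),(0,0,0),(180,255,70),15);b=rects(S,(244,228,262,248),(0,0,0),(180,255,80),15)
for q in a: print("T",np.round(q[0],2),q[1],np.ptp(q[2],0))
for q in b: print("S",np.round(q[0],2),q[1],np.ptp(q[2],0),q[2].min(0))
print(tri(T,a[0][0],S,b[0][0]))
for nm,h in(("red",((0,140,80),(8,255,255))),("yel",((20,110,90),(32,255,255)))):
    a=max(rects(T,(204,200,220,235),*h,3),key=lambda q:q[1]);b=max(rects(S,(195,240,235,270),*h,5),key=lambda q:q[1])
    print(nm,np.round(a[0],1),a[1],np.round(b[0],1),b[1],tri(T,a[0],S,b[0]))
# blue top face in T
for q in rects(T,(205,190,300,220),(100,90,100),(125,255,255),30):
    r=np.array([pt(T,*x,.046)[:2] for x in q[2]],np.float32); print("bar",cv2.minAreaRect(r*1000),q[1])
```

```text
[ 0.35074615 -0.27307778  0.15919544] 33.788682628163265
T [259.37 202.9 ] 20.527804904268123 [6.83333333 6.33333333]
S [251.2  241.04] 59.555590736097656 [11.5        13.33333333] [244.41666667 234.08333333]
(array([ 0.53929616, -0.05184691,  0.06939673]), np.float64(0.007474489092080638))
red [212.3 226.8] 20.750007629510947 [224.  262.5] 77.06943342462182 (array([0.46267935, 0.06996565, 0.11905741]), np.float64(0.0022907243028414434))
yel [210.8 209.2] 7.791671753046103 [204.4 253.8] 34.62501271569636 (array([0.51303305, 0.0766913 , 0.11601323]), np.float64(0.0025851364497579605))
bar ((530.6519775390625, 8.697399139404297), (29.15398597717285, 120.41355895996094), 7.268784523010254) 303.61106575850863
bar ((542.4764404296875, -85.32425689697266), (29.078296661376953, 54.65364456176758), 6.680602550506592) 141.34721544082277
```

View pics/i.png

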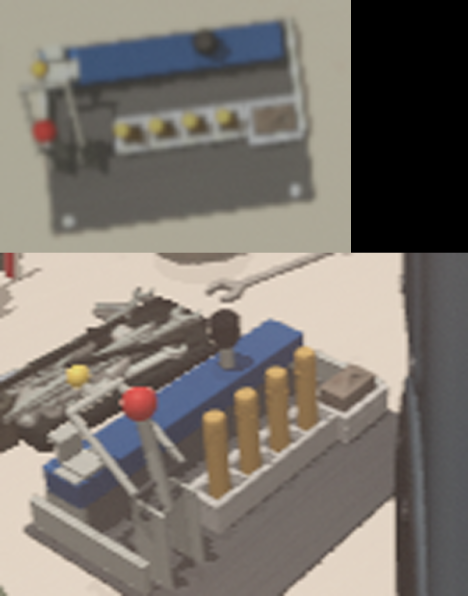

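Block lies in the pocket (345,385), all four pins stand, and the bar is still drawn back with the knob at about (0.539,-0.053). Next, grip the knob across y.

Run:
```python
from h import *
k=(.539,-.053)
plan([((*k,.16),52.4,40,12)])
plan([((*k,.067),97.4,40,6)],((*k,.16),52.4))
```

```text
12 x slide [0.3865, 0.429, -0.0017] rz -0.9991 hand 40
6 x slide [0.0, 0.0, 0.186] rz -1.0 hand 40
```

>>> {"method": "servo_tool", "body": {
  "turn": [
    [0, 0, -1],
    [0, 0, -1],
    [0, 0, -1],
    [0, 0, -1],
    [0, 0, -1],
    [0, 0, -1],
    [0, 0, -1],
    [0, 0, -1],
    [0, 0, -1],
    [0, 0, -1],
    [0, 0, -1]
  ],
  "slide": [
    [0.386, 0.428, 0],
    [0.386, 0.428, 0],
    [0.386, 0.428, 0],
    [0.386, 0.428, 0],
    [0.386, 0.428, 0],
    [0.386, 0.428, 0],
    [0.386, 0.428, 0],
    [0.386, 0.428, 0],
    [0.386, 0.428, 0],
    [0.386, 0.428, 0],
    [0.386, 0.428, 0]
  ],
  "hand": [44, 44, 44, 44, 44, 44, 44, 44, 44, 44, 44]
}}

```text
t: 31.52
position: [0.5375, -0.0545, 0.1591]
tcp_rot: [[-0.792, 0.611, -0.0], [0.611, 0.792, -0.0], [0.0, -0.0, -1.0]]
force: [-0.2, -0.1, -0.4]
width: 0.471
gripper_force: 0.0
```

>>> {"method": "servo_tool", "body": {
  "turn": [
    [0, 0, -1],
    [0, 0, -1],
    [0, 0, -1],
    [0, 0, -1],
    [0, 0, -1],
    [0, 0, -1],
    [0, 0, -1],
    [0, 0, -1],
    [0, 0, -1],
    [0, 0, -1],
    [0, 0, -1],
    [0, 0, -1],
    [0, 0, -1],
    [0, 0, -1],
    [0, 0, -1],
    [0, 0, -1],
    [0, 0, -1]
  ],
  "slide": [
    [0, 0, 0],
    [0, 0, 0],
    [0, 0, 0],
    [0, 0, 0],
    [0, 0, 0],
    [0, 0, 0],
    [0, 0, 0],
    [0, 0, 0.05],
    [0, 0, 0.1],
    [0, 0, 0.15],
    [0, 0, 0.18],
    [0, 0, 0.186],
    [0, 0, 0.186],
    [0, 0, 0.186],
    [0, 0, 0.186],
    [0, 0, 0.186],
    [0, 0, 0.186]
  ],
  "hand": [44, 44, 44, 44, 44, 44, 44, 44, 44, 44, 44, 44, 16, 16, 16, 16, 16],
  "grip_force": 15
}}

```text
t: 32.93
position: [0.5379, -0.0511, 0.0672]
tcp_rot: [[-0.992, -0.126, -0.0], [-0.126, 0.992, 0.005], [-0.001, 0.005, -1.0]]
force: [-0.4, 30.3, 4.9]
width: 0.233
gripper_force: 15.0
```

>>> {"method": "servo_tool", "body": {
  "turn": [
    [0, 0, 0],
    [0, 0, 0],
    [0, 0, 0],
    [0, 0, 0],
    [0, 0, 0],
    [0, 0, 0],
    [0, 0, 0],
    [0, 0, 0]
  ],
  "slide": [
    [0, 0.004, 0],
    [0, 0.004, 0],
    [0.01, 0.004, 0],
    [0.02, 0.004, 0],
    [0.03, 0.004, 0],
    [0.04, 0.004, 0],
    [0.05, 0.004, 0],
    [0.06, 0.004, 0]
  ],
  "hand": [16, 16, 16, 16, 16, 16, 16, 16]
}}

```text
t: 33.6
position: [0.5083, -0.0546, 0.0673]
tcp_rot: [[-0.992, -0.127, 0.001], [-0.127, 0.992, 0.003], [-0.002, 0.002, -1.0]]
force: [0.4, 15.9, 2.7]
width: 0.23
gripper_force: 15.0
```

>>> {"method": "servo_tool", "body": {
  "turn": [
    [0, 0, 0],
    [0, 0, 0],
    [0, 0, 0],
    [0, 0, 0]
  ],
  "slide": [
    [0.006, 0.002, 0],
    [0.012, 0.002, 0],
    [0.012, 0.002, 0],
    [0.012, 0.002, 0]
  ],
  "hand": [16, 16, 16, 16]
}}

```text
t: 33.93
position: [0.502, -0.0553, 0.0673]
tcp_rot: [[-0.992, -0.128, 0.001], [-0.128, 0.992, 0.001], [-0.001, 0.001, -1.0]]
force: [-2.0, 7.2, 1.9]
width: 0.229
gripper_force: 15.0
```

>>> {"method": "servo_tool", "body": {
  "turn": [
    [0, 0, 0],
    [0, 0, 0],
    [0, 0, 0],
    [0, 0, 0]
  ],
  "slide": [
    [0.003, 0, 0],
    [0.006, 0, 0],
    [0.006, 0, 0],
    [0.006, 0, 0]
  ],
  "hand": [16, 16, 16, 16]
}}

```text
t: 34.27
position: [0.5001, -0.0556, 0.0673]
tcp_rot: [[-0.992, -0.127, 0.003], [-0.127, 0.992, 0.001], [-0.003, 0.001, -1.0]]
force: [3.9, 10.5, -2.0]
width: 0.231
gripper_force: 15.0
```

>>> {"method": "servo_tool", "body": {
  "turn": [
    [0, 0, 0],
    [0, 0, 0],
    [0, 0, 0],
    [0, 0, 0]
  ],
  "slide": [
    [0.003, 0, 0],
    [0.006, 0, 0],
    [0.006, 0, 0],
    [0.006, 0, 0]
  ],
  "hand": [16, 16, 16, 16]
}}

```text
t: 34.6
position: [0.4992, -0.0557, 0.0676]
tcp_rot: [[-0.992, -0.127, 0.008], [-0.127, 0.992, 0.001], [-0.008, 0.0, -1.0]]
force: [14.7, 14.9, -9.3]
width: 0.226
gripper_force: 15.0
```

>>> {"method": "servo_tool", "body": {
  "turn": [
    [0, 0, 0],
    [0, 0, 0],
    [0, 0, 0],
    [0, 0, 0]
  ],
  "slide": [
    [0.003, 0, 0],
    [0.006, 0, 0],
    [0.006, 0, 0],
    [0.006, 0, 0]
  ],
  "hand": [16, 16, 16, 16]
}}

```text
t: 34.93
position: [0.4969, -0.0561, 0.0679]
tcp_rot: [[-0.992, -0.127, 0.009], [-0.127, 0.992, 0.001], [-0.01, 0.0, -1.0]]
force: [17.1, 16.4, -7.7]
width: 0.226
gripper_force: 15.0
```

>>> {"method": "servo_tool", "body": {
  "turn": [
    [0, 0, 0],
    [0, 0, 0],
    [0, 0, 0],
    [0, 0, 0],
    [0, 0, 0],
    [0, 0, 0],
    [0, 0, 0],
    [0, 0, 0],
    [0, 0, 0],
    [0, 0, 0],
    [0, 0, 0],
    [0, 0, 0],
    [0, 0, 0],
    [0, 0, 0],
    [0, 0, 0]
  ],
  "slide": [
    [0, 0, 0],
    [0, 0, 0],
    [0, 0, 0],
    [0, 0, -0.06],
    [0, 0, -0.12],
    [0, 0, -0.2],
    [0.2, -0.42, -0.2],
    [0.2, -0.42, -0.2],
    [0.2, -0.42, -0.2],
    [0.2, -0.42, -0.2],
    [0.2, -0.42, -0.2],
    [0.2, -0.42, -0.2],
    [0.2, -0.42, -0.2],
    [0.2, -0.42, -0.2],
    [0.2, -0.42, -0.2]
  ],
  "hand": [44, 44, 44, 44, 44, 44, 44, 44, 44, 44, 44, 44, 44, 44, 44]
}}

```text
t: 36.18
position: [0.4207, -0.2779, 0.1663]
tcp_rot: [[-0.992, -0.128, -0.0], [-0.128, 0.992, 0.0], [0.0, 0.0, -1.0]]
force: [-0.9, -0.4, -0.4]
width: 0.471
gripper_force: 0.0
```

Run:
```python
from h import *
T=cam("top");S=cam("scene")
t=cv2.resize(T["frame"][190:262,200:300,::-1],None,fx=4.5,fy=4.5,interpolation=cv2.INTER_CUBIC)
s=cv2.resize(S["frame"][215:325,180:330,::-1],None,fx=4,fy=4,interpolation=cv2.INTER_CUBIC)[:,:600]
o=np.zeros((324+440,600,3),np.uint8);o[:324,:450]=t;o[324:]=s;cv2.imwrite("pics/j.png",cv2.resize(o,None,fx=.78,fy=.78,interpolation=cv2.INTER_AREA))
a=rects(T,(250,200,270,225),(0,0,0),(180,255,70),10);
for q in a: print("T",np.round(q[0],2),q[1],np.ptp(q[2],0),pt(T,*q[0],.08))
for q in rects(T,(205,190,300,230),(100,90,100),(125,255,255),30):
    r=np.array([pt(T,*x,.046)[:2] for x in q[2]],np.float32); print("bar",cv2.minAreaRect(r*1000),q[1])
for nm,h in(("red",((0,140,80),(8,255,255))),("yel",((20,110,90),(32,255,255)))):
    a=max(rects(T,(204,200,220,235),*h,3),key=lambda q:q[1]);b=max(rects(S,(195,240,235,270),*h,5),key=lambda q:q[1])
    print(nm,np.round(a[0],1),a[1],np.round(b[0],1),b[1],tri(T,a[0],S,b[0]))
```

```text
T [261.6  215.41] 14.111116621177644 [5.33333333 6.83333333] [ 0.49791661 -0.06317847  0.08      ]
bar ((494.7343444824219, -5.589389801025391), (30.700733184814453, 101.97842407226562), 7.15493106842041) 271.40279727499
bar ((505.51983642578125, -89.77552795410156), (30.7061710357666, 56.06729507446289), 7.982982635498047) 156.23612170759588
red [212.1 227. ] 18.43056148965843 [224.  262.2] 70.01391135365702 (array([0.46222015, 0.07019703, 0.12007664]), np.float64(0.0024261595738533314))
yel [211.3 209.2] 10.694435967248864 [204.4 253.8] 33.94446394150145 (array([0.51357354, 0.07598198, 0.11533273]), np.float64(0.0033836668409814104))
```

View pics/j.png

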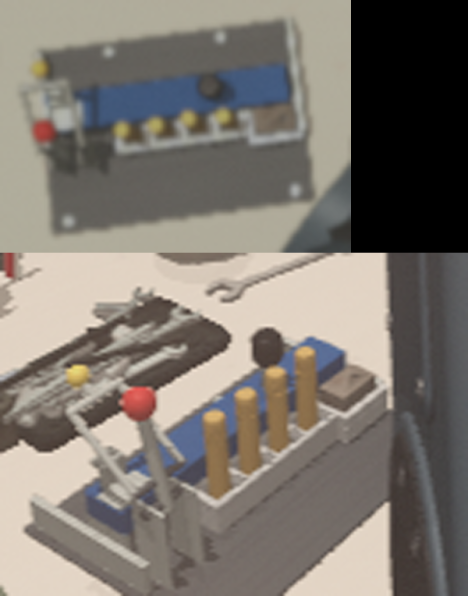

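Bar is home: its blue edge lies against the pins in both views, and the force rose to about 15 N at the stop. Now plan the loop.

```bash
cat >> h.py <<'E'
EX=np.array([np.cos(np.radians(JY)),np.sin(np.radians(JY))]); PIV=np.array([.4457,.0678])
def J(x,z): return (*(PIV+EX*x/1000),.055+z/1000)   # latch plane, mm from pivot
E
python3 - <<'E'
from h import *
print(state()["position"])
b0=np.array(J(67,59)); b0[2]-=.010   # ball now at 67,59
up=b0+[0,0,.09]
print(b0); plan([(up,97.4,34,1),(b0,97.4,34,1)])
print("arc")
w=[]
for p in (33,28,22,16,10,4,-2,-8,-12,-16):
    r=75; x=3.9+r*np.cos(np.radians(p)); z=14.5+r*np.sin(np.radians(p)); q=np.array(J(x,z));q[2]-=.010; w.append((q,97.4,10,1))
for x,z in((74,-6),(70,-5.5),(67,-5)):
    q=np.array(J(x,z));q[2]-=.010; w.append((q,97.4,10,1))
plan(w,(b0,97.4))
E
```

```text
[ 0.4210601  -0.27740406  0.16625956]
[0.51214197 0.0764293  0.104     ]
1 x slide [-0.2721, 0.6782, -0.0555] rz 0.0007 hand 34
1 x slide [-0.2721, 0.6782, 0.1245] rz 0.0007 hand 34
arc
1 x slide [0.0004, -0.0, 0.0073] rz -0.0 hand 10
1 x slide [-0.0062, -0.0, 0.0186] rz -0.0 hand 10
1 x slide [-0.0129, -0.0, 0.0328] rz -0.0 hand 10
1 x slide [-0.018, -0.0, 0.0477] rz -0.0 hand 10
1 x slide [-0.0215, -0.0, 0.063] rz -0.0 hand 10
1 x slide [-0.0234, -0.0, 0.0785] rz -0.0 hand 10
1 x slide [-0.0237, -0.0, 0.0942] rz -0.0 hand 10
1 x slide [-0.0223, -0.0, 0.1099] rz -0.0 hand 10
1 x slide [-0.0205, -0.0, 0.1202] rz -0.0 hand 10
1 x slide [-0.018, -0.0, 0.1303] rz -0.0 hand 10
1 x slide [-0.014, -0.0, 0.13] rz -0.0 hand 10
1 x slide [-0.006, 0.0, 0.129] rz -0.0 hand 10
1 x slide [0.0, 0.0, 0.128] rz -0.0 hand 10
```

>>> {"method": "servo_tool", "body": {
  "turn": [
    [0, 0, 0],
    [0, 0, 0],
    [0, 0, 0],
    [0, 0, 0],
    [0, 0, 0],
    [0, 0, 0],
    [0, 0, 0],
    [0, 0, 0],
    [0, 0, 0],
    [0, 0, 0],
    [0, 0, 0],
    [0, 0, 0],
    [0, 0, 0],
    [0, 0, 0]
  ],
  "slide": [
    [0, 0, -0.055],
    [0, 0, -0.055],
    [-0.272, 0.678, -0.055],
    [-0.272, 0.678, -0.055],
    [-0.272, 0.678, -0.055],
    [-0.272, 0.678, -0.055],
    [-0.272, 0.678, -0.055],
    [-0.272, 0.678, -0.055],
    [-0.272, 0.678, -0.055],
    [-0.272, 0.678, -0.055],
    [-0.272, 0.678, -0.055],
    [-0.272, 0.678, -0.055],
    [-0.272, 0.678, -0.055],
    [-0.272, 0.678, -0.055]
  ],
  "hand": [34, 34, 34, 34, 34, 34, 34, 34, 34, 34, 34, 34, 34, 34]
}}

```text
t: 37.45
position: [0.5118, 0.0755, 0.1935]
tcp_rot: [[-0.992, -0.129, -0.0], [-0.129, 0.992, -0.0], [0.0, -0.0, -1.0]]
force: [-0.2, -0.3, -0.4]
width: 0.364
gripper_force: 0.0
```

>>> {"method": "servo_tool", "body": {
  "turn": [
    [0, 0, 0],
    [0, 0, 0],
    [0, 0, 0],
    [0, 0, 0],
    [0, 0, 0],
    [0, 0, 0],
    [0, 0, 0],
    [0, 0, 0],
    [0, 0, 0],
    [0, 0, 0]
  ],
  "slide": [
    [0, 0, 0.06],
    [0, 0, 0.11],
    [0, 0, 0.15],
    [0, 0, 0.18],
    [0, 0, 0.18],
    [0, 0, 0.18],
    [0, 0, 0.18],
    [0, 0, 0.18],
    [0, 0, 0.18],
    [0, 0, 0.18]
  ],
  "hand": [34, 34, 34, 34, 34, 6, 6, 6, 6, 6],
  "grip_force": 10
}}

```text
t: 38.28
position: [0.5125, 0.076, 0.1044]
tcp_rot: [[-0.992, -0.128, 0.001], [-0.128, 0.992, 0.002], [-0.001, 0.001, -1.0]]
force: [-0.3, 8.1, 0.6]
width: 0.107
gripper_force: 8.9
```

Run:
```python
from h import *
s=state();print(s["position"],s["force"],s["width"]*93)
S=cam("scene")
cv2.imwrite("pics/k.png",cv2.resize(S["frame"][215:325,170:300,::-1],None,fx=4.6,fy=4.6,interpolation=cv2.INTER_CUBIC))
```

```text
[0.51245438 0.07600884 0.10439428] [-0.33030599  8.09284183  0.56353348] 9.949322482424959
```

View pics/k.png

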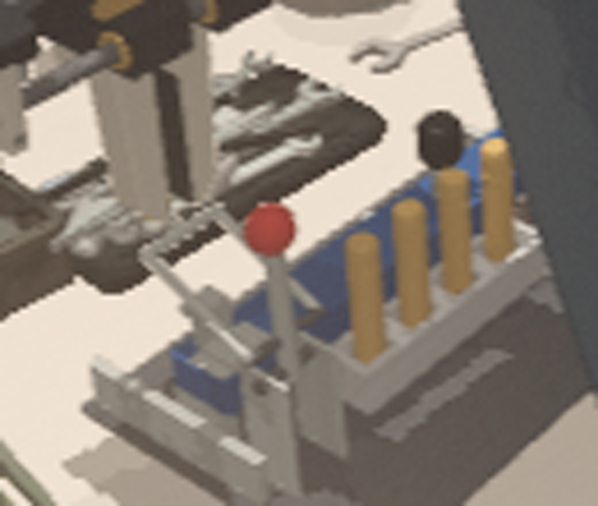

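Fingers have closed around the ball, but the opening is only 9.9 mm against a 14 mm ball, so the grip is off-centre. Open and re-measure.

>>> {"method": "servo_tool", "body": {
  "turn": [
    [0, 0, 0],
    [0, 0, 0],
    [0, 0, 0]
  ],
  "slide": [
    [0, 0, 0],
    [0, 0, 0],
    [0, 0, 0]
  ],
  "hand": [50, 50, 50]
}}

```text
t: 38.58
position: [0.5124, 0.0752, 0.104]
tcp_rot: [[-0.992, -0.128, 0.001], [-0.128, 0.992, -0.0], [-0.001, -0.0, -1.0]]
force: [-0.6, -0.7, -0.5]
width: 0.269
gripper_force: 0.0
```

Run:
```python
from h import *
s=state();p=s["position"];print(p,s["width"]*93)
S=cam("scene");T=cam("top")
for z in(0,.01): print("proj S",proj(S,[*p[:2],p[2]+z]),"T",proj(T,[*p[:2],p[2]+z]))
for nm,f,r in(("S",S,(190,235,225,275)),("T",T,(200,195,225,225))):
    for q in rects(f,r,(20,110,70),(32,255,255),1): print(nm,np.round(q[0],1),round(q[1],1),q[2].min(0).round(1),q[2].max(0).round(1))
cv2.imwrite("pics/l.png",cv2.resize(S["frame"][225:285,180:260,::-1],None,fx=7,fy=7,interpolation=cv2.INTER_CUBIC))
```

```text
[0.51236393 0.07521375 0.10401098] 25.016679167431633
proj S [[206.82876226 259.15916431]] T [[212.12151082 209.72138194]]
proj S [[206.20084814 254.66239317]] T [[211.18619134 209.25013643]]
S [204.8 258.4] 10.5 [203.4 255.8] [206.4 261.1]
```

View pics/l.png

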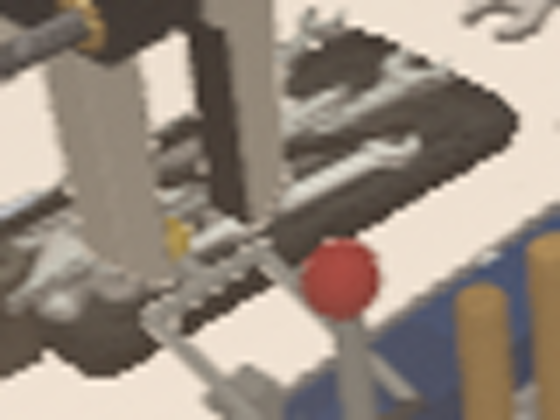

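The ball shows at (175,240) in the crop, level with the fingertips: it was squeezed down about 10 mm. Go lower and a little farther out, then grip again.

>>> {"method": "servo_tool", "body": {
  "turn": [
    [0, 0, 0],
    [0, 0, 0],
    [0, 0, 0],
    [0, 0, 0],
    [0, 0, 0],
    [0, 0, 0],
    [0, 0, 0],
    [0, 0, 0],
    [0, 0, 0]
  ],
  "slide": [
    [-0.008, 0, 0],
    [-0.008, 0, 0.012],
    [-0.008, 0, 0.026],
    [-0.008, 0, 0.026],
    [-0.008, 0, 0.026],
    [-0.008, 0, 0.026],
    [-0.008, 0, 0.026],
    [-0.008, 0, 0.026],
    [-0.008, 0, 0.026]
  ],
  "hand": [34, 34, 34, 34, 6, 6, 6, 6, 6],
  "grip_force": 10
}}

```text
t: 39.43
position: [0.5159, 0.0767, 0.0907]
tcp_rot: [[-0.992, -0.128, -0.0], [-0.128, 0.992, 0.001], [0.0, 0.002, -1.0]]
force: [-0.5, 7.3, -0.6]
width: 0.134
gripper_force: 10.1
```

Run:
```python
from h import *
b0=np.array(J(71,49)); b0[2]-=.013; w=[]
for p in (22,16,10,4,-2,-8,-12,-16):
    r=75; x=3.9+r*np.cos(np.radians(p)); z=14.5+r*np.sin(np.radians(p)); q=np.array(J(x,z));q[2]-=.013; w.append((q,97.4,6,1))
plan(w,(b0,97.4))
```

```text
1 x slide [-0.0049, -0.0, 0.0128] rz -0.0 hand 6
1 x slide [-0.01, -0.0, 0.0277] rz -0.0 hand 6
1 x slide [-0.0135, -0.0, 0.043] rz -0.0 hand 6
1 x slide [-0.0154, -0.0, 0.0585] rz -0.0 hand 6
1 x slide [-0.0157, -0.0, 0.0742] rz -0.0 hand 6
1 x slide [-0.0143, -0.0, 0.0899] rz -0.0 hand 6
1 x slide [-0.0125, -0.0, 0.1002] rz -0.0 hand 6
1 x slide [-0.01, -0.0, 0.1103] rz -0.0 hand 6
```

>>> {"method": "servo_tool", "body": {
  "turn": [
    [0, 0, 0],
    [0, 0, 0],
    [0, 0, 0],
    [0, 0, 0],
    [0, 0, 0],
    [0, 0, 0],
    [0, 0, 0],
    [0, 0, 0]
  ],
  "slide": [
    [-0.005, 0, 0.013],
    [-0.01, 0, 0.028],
    [-0.0135, 0, 0.043],
    [-0.0155, 0, 0.058],
    [-0.0157, 0, 0.066],
    [-0.0157, 0, 0.074],
    [-0.0157, 0, 0.074],
    [-0.0157, 0, 0.074]
  ],
  "hand": [6, 6, 6, 6, 6, 6, 6, 6]
}}

```text
t: 40.1
position: [0.5234, 0.0777, 0.0534]
tcp_rot: [[-0.992, -0.128, -0.001], [-0.128, 0.992, 0.001], [0.001, 0.001, -1.0]]
force: [-1.7, 8.4, 0.1]
width: 0.134
gripper_force: 10.0
```

>>> {"method": "servo_tool", "body": {
  "turn": [
    [0, 0, 0],
    [0, 0, 0],
    [0, 0, 0],
    [0, 0, 0],
    [0, 0, 0]
  ],
  "slide": [
    [0.0014, 0, 0.009],
    [0.002, 0, 0.016],
    [0.003, 0, 0.026],
    [0.0057, 0, 0.036],
    [0.0057, 0, 0.036]
  ],
  "hand": [6, 6, 6, 6, 6]
}}

```text
t: 40.52
position: [0.5205, 0.0773, 0.035]
tcp_rot: [[-0.992, -0.128, -0.001], [-0.128, 0.992, 0.001], [0.001, 0.001, -1.0]]
force: [0.0, 8.7, 1.0]
width: 0.139
gripper_force: 10.6
```

Run:
```python
from h import *
s=state();p=s["position"];print(p,s["force"])
S=cam("scene");T=cam("top")
for z in(0,.013): print("proj S",proj(S,[*p[:2],p[2]+z]),"T",proj(T,[*p[:2],p[2]+z]))
for nm,f,r in(("S",S,(185,235,225,300)),("T",T,(195,190,225,225))):
    for q in rects(f,r,(20,110,70),(32,255,255),1): print(nm,np.round(q[0],1),round(q[1],1),q[2].min(0).round(1),q[2].max(0).round(1))
for q in rects(S,(195,240,240,280),(0,140,80),(8,255,255),10): print("red",q[0],q[1])
```

```text
[0.52050172 0.07727692 0.03497743] [0.02799586 8.73106821 1.04712709]
proj S [[207.58678975 287.30634769]] T [[217.5455888  210.10882852]]
proj S [[206.81236029 281.93704694]] T [[216.4611466  209.53612085]]
S [207.7 283.2] 2.0 [206.8 282.6] [208.8 283.8]
red (223.09240309217287, 262.4379032875291) 80.98610644834116
```

>>> {"method": "servo_tool", "body": {
  "turn": [
    [0, 0, 0],
    [0, 0, 0],
    [0, 0, 0],
    [0, 0, 0],
    [0, 0, 0]
  ],
  "slide": [
    [0.003, 0, -0.004],
    [0.006, 0, -0.004],
    [0.01, 0, -0.004],
    [0.01, 0, -0.004],
    [0.01, 0, -0.004]
  ],
  "hand": [6, 6, 6, 6, 6]
}}

```text
t: 41.03
position: [0.5173, 0.0768, 0.0382]
tcp_rot: [[-0.992, -0.128, 0.003], [-0.128, 0.992, 0.001], [-0.003, 0.001, -1.0]]
force: [3.7, 8.8, 0.7]
width: 0.139
gripper_force: 10.0
```

>>> {"method": "servo_tool", "body": {
  "turn": [
    [0, 0, 0],
    [0, 0, 0],
    [0, 0, 0],
    [0, 0, 0]
  ],
  "slide": [
    [0.003, 0, 0],
    [0.005, 0, 0],
    [0.005, 0, 0],
    [0.005, 0, 0]
  ],
  "hand": [6, 6, 6, 6]
}}

```text
t: 41.37
position: [0.5164, 0.0766, 0.0389]
tcp_rot: [[-0.992, -0.128, 0.007], [-0.128, 0.992, 0.002], [-0.007, 0.001, -1.0]]
force: [8.0, 10.2, 2.8]
width: 0.139
gripper_force: 10.0
```

Run:
```python
from h import *
s=state();print(s["position"],s["force"])
S=cam("scene");T=cam("top")
a=max(rects(T,(195,200,225,240),(0,140,80),(8,255,255),3),key=lambda q:q[1]);b=max(rects(S,(185,235,245,290),(0,140,80),(8,255,255),10),key=lambda q:q[1])
p,e=tri(T,a[0],S,b[0]); x=(p[:2]-PIV)@EX; print(a[0],b[0],p,e,"theta",np.radians(15)-np.arctan2(x,p[2]-.055))
```

```text
[0.51642485 0.07664554 0.03894975] [ 8.01721929 10.22468338  2.77694576]
(213.23304096236163, 234.41030758596753) (232.82550649598198, 266.89763989921073) [0.44150681 0.06678642 0.11897623] 0.0026523424911177734 theta 0.3287367567961621
```

>>> {"method": "servo_tool", "body": {
  "turn": [
    [0, 0, 0],
    [0, 0, 0],
    [0, 0, 0],
    [0, 0, 0],
    [0, 0, 0],
    [0, 0, 0]
  ],
  "slide": [
    [0, 0, 0.002],
    [0, 0, 0.002],
    [0.004, 0, 0.002],
    [0.008, 0, 0.002],
    [0.01, 0, 0.002],
    [0.01, 0, 0.002]
  ],
  "hand": [6, 6, 6, 6, 6, 6],
  "grip_force": 25
}}

```text
t: 41.97
position: [0.5139, 0.0763, 0.0394]
tcp_rot: [[-0.992, -0.128, 0.012], [-0.128, 0.992, 0.002], [-0.013, 0.001, -1.0]]
force: [12.1, 11.7, 11.1]
width: 0.13
gripper_force: 25.0
```

```bash
cat > lev.py <<'E'
from h import *
s=state();print(s["t"],s["position"],s["force"])
S=cam("scene");T=cam("top")
a=max(rects(T,(190,200,225,250),(0,140,80),(8,255,255),3),key=lambda q:q[1]);b=max(rects(S,(185,235,265,310),(0,140,80),(8,255,255),10),key=lambda q:q[1])
p,e=tri(T,a[0],S,b[0]); x=(p[:2]-PIV)@EX; print(a[0],b[0],p,e,"theta",np.radians(15)-np.arctan2(x,p[2]-.055))
E
python3 lev.py
```

```text
41.9667 [0.5138714  0.07625561 0.03935998] [12.08813618 11.72928633 11.06563929]
(213.604530956018, 238.84208337960354) (238.4405495582647, 271.15036015773103) [0.42885597 0.06558947 0.11613604] 0.0013542795491329918 theta 0.5328406327250481
```

>>> {"method": "servo_tool", "body": {
  "turn": [
    [0, 0, 0],
    [0, 0, 0],
    [0, 0, 0],
    [0, 0, 0],
    [0, 0, 0],
    [0, 0, 0]
  ],
  "slide": [
    [0.002, 0, -0.004],
    [0.004, 0, -0.006],
    [0.007, 0, -0.006],
    [0.009, 0, -0.006],
    [0.009, 0, -0.006],
    [0.009, 0, -0.006]
  ],
  "hand": [6, 6, 6, 6, 6, 6]
}}

```text
t: 42.57
position: [0.5118, 0.076, 0.0413]
tcp_rot: [[-0.992, -0.127, 0.018], [-0.127, 0.992, 0.003], [-0.018, 0.001, -1.0]]
force: [31.0, 14.7, -20.6]
width: 0.131
gripper_force: 39.3
```

```bash
python3 lev.py
```

```text
42.5667 [0.51184424 0.07601323 0.04125232] [ 30.97102302  14.69436905 -20.57874002]
(214.85597844661496, 244.15116232300653) (244.88964612996054, 277.5331769294323) [0.41446042 0.06352573 0.1092099 ] 0.0016741905266150349 theta 0.7885991753739612
```

>>> {"method": "servo_tool", "body": {
  "turn": [
    [0, 0, 0],
    [0, 0, 0],
    [0, 0, 0],
    [0, 0, 0],
    [0, 0, 0],
    [0, 0, 0]
  ],
  "slide": [
    [-0.003, 0, 0.002],
    [-0.005, 0, 0.003],
    [-0.006, 0, 0.003],
    [-0.006, 0, 0.003],
    [-0.006, 0, 0.003],
    [-0.006, 0, 0.003]
  ],
  "hand": [6, 6, 6, 6, 6, 6],
  "grip_force": 10
}}

```text
t: 43.17
position: [0.5121, 0.0761, 0.0406]
tcp_rot: [[-0.992, -0.128, 0.012], [-0.128, 0.992, 0.002], [-0.012, 0.001, -1.0]]
force: [12.5, 11.7, 9.5]
width: 0.134
gripper_force: 17.9
```

```bash
python3 lev.py
```

```text
43.1667 [0.51212777 0.0760828  0.04061192] [12.50202766 11.74433355  9.48877999]
(214.68666568979654, 243.59149250455724) (244.1893795107564, 276.6811190078551) [0.41596754 0.06375124 0.11032449] 0.001643179988517407 theta 0.7587649046813123
```

>>> {"method": "servo_tool", "body": {
  "turn": [
    [0, 0, 0],
    [0, 0, 0],
    [0, 0, 0],
    [0, 0, 0],
    [0, 0, 0],
    [0, 0, 0],
    [0, 0, 0],
    [0, 0, 0],
    [0, 0, 1],
    [0, 0, 1],
    [0, 0, 1],
    [0, 0, 1],
    [0, 0, 1],
    [0, 0, 1],
    [0, 0, 1],
    [0, 0, 1]
  ],
  "slide": [
    [0, 0, 0],
    [0, 0, 0],
    [0, 0, 0],
    [0, 0, -0.03],
    [0, 0, -0.1],
    [0, 0, -0.2],
    [0, 0, -0.28],
    [0, 0, -0.36],
    [0.1, -0.4, -0.36],
    [0.1, -0.4, -0.36],
    [0.1, -0.4, -0.36],
    [0.1, -0.4, -0.36],
    [0.1, -0.4, -0.36],
    [0.1, -0.4, -0.36],
    [0.1, -0.4, -0.36],
    [0.1, -0.4, -0.36]
  ],
  "hand": [32, 32, 32, 32, 32, 32, 32, 32, 32, 32, 32, 32, 32, 32, 32, 32]
}}

```text
t: 44.6
position: [0.4829, -0.1308, 0.2181]
tcp_rot: [[-0.79, 0.613, -0.0], [0.613, 0.79, 0.0], [0.0, -0.0, -1.0]]
force: [-0.4, 0.0, 0.4]
width: 0.346
gripper_force: 0.0
```

```bash
python3 lev.py
python3 - <<'E'
from h import *
T=cam("top");S=cam("scene")
for nm,f,r in(("S",S,(185,235,235,300)),("T",T,(195,190,225,235))):
    for q in rects(f,r,(20,110,70),(32,255,255),2): print(nm,np.round(q[0],1),round(q[1],1))
t=cv2.resize(T["frame"][195:250,195:265,::-1],None,fx=5,fy=5,interpolation=cv2.INTER_CUBIC)
s=cv2.resize(S["frame"][235:320,180:270,::-1],None,fx=6,fy=6,interpolation=cv2.INTER_CUBIC)
o=np.zeros((785,540,3),np.uint8);o[:275,:350]=t;o[275:]=s;cv2.imwrite("pics/m.png",cv2.resize(o,None,fx=.76,fy=.76,interpolation=cv2.INTER_AREA))
E
```

```text
44.6 [ 0.48290409 -0.13076108  0.21812036] [-0.39361427  0.00714591  0.41793436]
S [207.4 280.3] 23.2Traceback (most recent call last):
  File "lev.py", line 4, in <module>
    a=max(rects(T,(190,200,225,250),(0,140,80),(8,255,255),3),key=lambda q:q[1]);b=max(rects(S,(185,235,265,310),(0,140,80),(8,255,255),10),key=lambda q:q[1])
ValueError: max() iterable argument is empty
```

View pics/m.png

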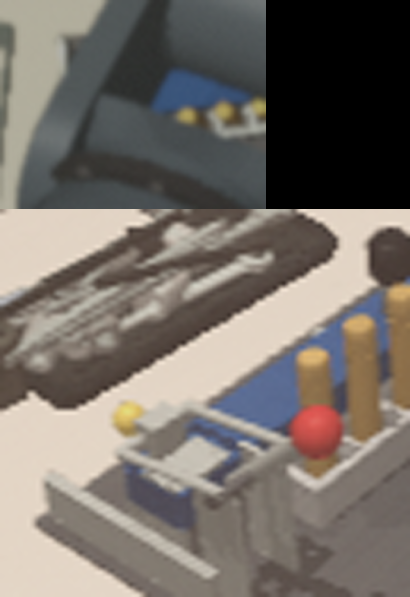

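The loop's cross bar is round the hook, with the yellow ball at (128,418) beyond it, the lever partly over and the pins standing. Now throw the lever by pushing down on the red ball with shut fingers.

Run:
```python
from h import *
s=state(); y=s["tcp_rot"][:,1]; print(np.degrees(np.arctan2(y[1],y[0])))
a0=np.array(J(-36,57+10+28)); plan([(a0,7.4,0,1)])
w=[]
for a in(28,35,42,50,58,66,74,82,90,96,101):
    r=np.radians(a); w.append((J(-65*np.sin(r)-3,65*np.cos(r)+10-2),7.4,0,1))
plan(w,(a0,7.4))
```

```text
52.49368593785595
1 x slide [0.3511, 0.2168, 0.1363] rz 1.0021 hand 0
1 x slide [-0.0, 0.005, 0.0592] rz -0.0 hand 0
1 x slide [-0.0, -0.0086, 0.0675] rz -0.0 hand 0
1 x slide [-0.0, -0.021, 0.0774] rz -0.0 hand 0
1 x slide [-0.0, -0.0336, 0.0904] rz -0.0 hand 0
1 x slide [-0.0, -0.0442, 0.1051] rz -0.0 hand 0
1 x slide [-0.0, -0.0528, 0.1211] rz -0.0 hand 0
1 x slide [-0.0, -0.059, 0.1382] rz -0.0 hand 0
1 x slide [-0.0, -0.0627, 0.1559] rz -0.0 hand 0
1 x slide [-0.0, -0.064, 0.174] rz -0.0 hand 0
1 x slide [-0.0, -0.0633, 0.1876] rz -0.0 hand 0
1 x slide [-0.0, -0.0616, 0.1988] rz -0.0 hand 0
```

>>> {"method": "servo_tool", "body": {
  "turn": [
    [0, 0, 1],
    [0, 0, 1],
    [0, 0, 1],
    [0, 0, 1],
    [0, 0, 1],
    [0, 0, 1],
    [0, 0, 1],
    [0, 0, 1],
    [0, 0, 1],
    [0, 0, 1],
    [0, 0, 1],
    [0, 0, 1]
  ],
  "slide": [
    [0.351, 0.217, 0],
    [0.351, 0.217, 0],
    [0.351, 0.217, 0],
    [0.351, 0.217, 0],
    [0.351, 0.217, 0],
    [0.351, 0.217, 0],
    [0.351, 0.217, 0],
    [0.351, 0.217, 0.06],
    [0.351, 0.217, 0.12],
    [0.351, 0.217, 0.136],
    [0.351, 0.217, 0.136],
    [0.351, 0.217, 0.136]
  ],
  "hand": [0, 0, 0, 0, 0, 0, 0, 0, 0, 0, 0, 0]
}}

```text
t: 45.8
position: [0.4109, 0.0631, 0.1508]
tcp_rot: [[-0.129, 0.992, -0.0], [0.992, 0.129, -0.0], [0.0, -0.0, -1.0]]
force: [0.2, 0.6, 0.0]
width: 0.003
gripper_force: 0.0
```

>>> {"method": "servo_tool", "body": {
  "turn": [
    [0, 0, 0],
    [0, 0, 0],
    [0, 0, 0],
    [0, 0, 0],
    [0, 0, 0],
    [0, 0, 0],
    [0, 0, 0]
  ],
  "slide": [
    [0, 0.005, 0.03],
    [0, 0.005, 0.05],
    [0, 0.005, 0.059],
    [0, -0.002, 0.063],
    [0, -0.009, 0.068],
    [0, -0.015, 0.073],
    [0, -0.015, 0.073]
  ],
  "hand": [0, 0, 0, 0, 0, 0, 0]
}}

```text
t: 46.38
position: [0.4025, 0.062, 0.1138]
tcp_rot: [[-0.128, 0.992, -0.0], [0.992, 0.128, -0.0], [-0.0, -0.0, -1.0]]
force: [-0.7, 0.1, 0.2]
width: 0.006
gripper_force: 0.0
```

```bash
sed -i '/^a=max/,$d' lev.py
cat >> lev.py <<'E'
for nm,f,r,z in(("T",T,(185,200,225,260),.1),("S",S,(185,235,275,320),.1)):
    for q in rects(f,r,(0,140,80),(8,255,255),3):
        d=ray(f,*q[0]); n=np.array([-EX[1],EX[0],0]); P=f["c"]+d*(n@(np.r_[PIV,0]-f["c"]))/(n@d)
        x=(P[:2]-PIV)@EX; print(nm,np.round(q[0],1),round(q[1],1),"plane pt",round(x*1000,1),round(P[2]*1000-55,1),"theta",round(np.radians(15)-np.arctan2(x,P[2]-.055),3))
E
python3 lev.py
```

```text
46.3833 [0.40253657 0.06195954 0.11378392] [-0.70358927  0.08330793  0.24387794]
S [249.1 284.7] 64.6 plane pt -39.4 43.0 theta 1.003
```

>>> {"method": "servo_tool", "body": {
  "turn": [
    [0, 0, 0],
    [0, 0, 0],
    [0, 0, 0],
    [0, 0, 0],
    [0, 0, 0],
    [0, 0, 0]
  ],
  "slide": [
    [0, -0.008, 0.006],
    [0, -0.018, 0.016],
    [0, -0.03, 0.03],
    [0, -0.038, 0.048],
    [0, -0.043, 0.064],
    [0, -0.043, 0.064]
  ],
  "hand": [0, 0, 0, 0, 0, 0]
}}

```text
t: 46.98
position: [0.3786, 0.059, 0.0796]
tcp_rot: [[-0.128, 0.992, -0.006], [0.992, 0.128, -0.0], [0.0, -0.006, -1.0]]
force: [-5.9, -1.5, 2.7]
width: 0.003
gripper_force: 2.5
```

```bash
python3 lev.py
```

```text
46.9833 [0.37860049 0.05901139 0.0796296 ] [-5.93959589 -1.4888296   2.70781771]
S [256.4 303.6] 32.6 plane pt -53.4 8.4 theta 1.676
```

>>> {"method": "servo_tool", "body": {
  "turn": [
    [0, 0, 0],
    [0, 0, 0],
    [0, 0, 0],
    [0, 0, 0],
    [0, 0, 0],
    [0, 0, 0]
  ],
  "slide": [
    [0, -0.003, 0.015],
    [0, -0.004, 0.03],
    [0, -0.004, 0.042],
    [0, -0.003, 0.052],
    [0, -0.002, 0.062],
    [0, -0.002, 0.062]
  ],
  "hand": [0, 0, 0, 0, 0, 0]
}}

```text
t: 47.58
position: [0.3802, 0.0591, 0.05]
tcp_rot: [[-0.128, 0.992, -0.002], [0.992, 0.128, -0.0], [0.0, -0.002, -1.0]]
force: [-4.4, -1.6, 10.1]
width: 0.006
gripper_force: 5.3
```

>>> {"method": "servo_tool", "body": {
  "turn": [
    [0, 0, 0],
    [0, 0, 0],
    [0, 0, 0],
    [0, 0, 0],
    [0, 0, 0],
    [0, 0, 0],
    [0, 0, 0],
    [0, 0, 0],
    [0, 0, 0],
    [0, 0, 0],
    [0, 0, 0],
    [0, 0, 0],
    [0, 0, 0],
    [0, 0, 0],
    [0, 0, 0]
  ],
  "slide": [
    [0, 0, -0.06],
    [0, 0, -0.14],
    [0, 0, -0.22],
    [0, 0, -0.3],
    [-0.6, 0, -0.3],
    [-0.6, 0, -0.3],
    [-0.6, 0, -0.3],
    [-0.6, 0, -0.3],
    [-0.6, 0, -0.3],
    [-0.6, 0, -0.3],
    [-0.6, 0, -0.3],
    [-0.6, 0, -0.3],
    [-0.6, 0, -0.3],
    [-0.6, 0, -0.3],
    [-0.6, 0, -0.3]
  ],
  "hand": [0, 0, 0, 0, 0, 0, 0, 0, 0, 0, 0, 0, 0, 0, 0]
}}

```text
t: 48.83
position: [0.4191, -0.2371, 0.2004]
tcp_rot: [[-0.129, 0.992, -0.0], [0.992, 0.129, 0.0], [0.001, -0.0, -1.0]]
force: [0.2, 0.5, 0.9]
width: 0.003
gripper_force: 0.0
```

```bash
python3 lev.py
python3 - <<'E'
from h import *
T=cam("top");S=cam("scene")
for nm,f,r in(("S",S,(185,235,235,300)),("T",T,(195,190,225,235))):
    for q in rects(f,r,(20,110,70),(32,255,255),2):
        d=ray(f,*q[0]); n=np.array([-EX[1],EX[0],0]); P=f["c"]+d*(n@(np.r_[PIV,0]-f["c"]))/(n@d); print("yel",nm,np.round(q[0],1),((P[:2]-PIV)@EX*1000).round(1),(P[2]*1000-55).round(1))
for q in rects(T,(205,190,300,230),(100,90,100),(125,255,255),30):
    r=np.array([pt(T,*x,.046)[:2] for x in q[2]],np.float32); print("bar",cv2.minAreaRect(r*1000),q[1])
# pins tops and block
for q in rects(S,(220,255,300,300),(8,90,60),(26,255,255),15): print("pin",np.round(q[0],1),round(q[1]),np.ptp(q[2],0).round(1))
for q in rects(T,(228,205,292,235),(18,90,60),(32,255,255),3): print("pinT",np.round(q[0],1),round(q[1]))
E
```

```text
48.8333 [ 0.41912209 -0.23707357  0.20038023] [0.17818994 0.53690124 0.92951997]
T [221.6 254.5] 16.3 plane pt -59.9 -16.3 theta 2.098
S [259.  314.2] 80.6 plane pt -57.9 -13.2 theta 2.056
yel S [208.7 279.4] 68.3 2.6
yel T [215.7 212.4] 65.0 5.1
bar ((494.31878662109375, -2.2819252014160156), (30.615413665771484, 109.57230377197266), 7.320898056030273) 297.41667938255705
bar ((505.506103515625, -89.72163391113281), (30.863187789916992, 55.827999114990234), 7.718536376953125) 157.6111128067132
pin [249.  279.1] 164 [ 8.3 27.8]
pin [259.1 271.7] 156 [ 7.8 27.2]
pin [277.9 262.5] 91 [ 6.2 16.5]
pin [268.4 265.9] 131 [ 7.5 23.7]
pinT [235.4 227. ] 19
pinT [244.9 225.7] 16
pinT [254.5 224.3] 17
pinT [264.  223.2] 16
```

```bash
python3 -c "
from rig import *
print(sign_off())"
```

```text
the job is handed in; nothing more can be done
None
```

The job is handed in: all four brass pins are in nests, the block is in its pocket, the bar is home, the loop is hooked and the lever is thrown to about 2.05 rad (shut). sign_off returned no verdict, so this rests on my camera measurements; the hook's pull itself was never measured.

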